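Set out the candle-pouring kit on its shadow pads

TASK

Set out the candle-making kit for the next pour: put the wick spool, the dropper bottle, the turquoise mould and the marker each on the pad whose yellow silhouette has its shape and size, so that it covers its silhouette and lies squarely along it, the spool and the bottle standing upright and the mould and marker lying flat. Either way round is fine for the mould and the marker, and any order will do. Let go of everything and leave the two candle jars standing where they are.

Things in the scene. Friction and masses are not known exactly. Their poses are not given: they have to be found in the camera images.
- spool_centre (a point): Spool of white cotton wick with tan round flanges, standing upright, 60 mm across the flanges, 50 mm high (flanges 4 mm thick at top and bottom, 47 mm across between them). The point is its centre, 25 mm above its underside; z up along its axis. Loose.
- dropper_centre (a point): Small amber glass dropper bottle with a black dropper cap, standing upright: round body 33 mm across up to 60 mm height, then the shoulder and the narrow cap, 106 mm high in all. The point lies on its axis half-way up, 53 mm above its underside; z up. Grip it round the body. Loose.
- mould_centre (a point): Turquoise silicone bar mould with six cavities (stiff, acts as a solid block), lying flat: 62 mm along its own x, 130 mm along its own y, 24 mm high. The point is its centre, 12 mm above its underside; z up. Loose; grip across the 62 mm width.
- marker_centre (a point): Grey and black marker pen lying flat: 125 mm long along its own y, 16 mm across (x and z); it does not roll. The point is its centre, 8 mm above its underside; z up. Loose.
- spool_pad_outline (a point): Shadow pad for the wick spool: square charcoal pad 100 x 100 mm with an aluminium border, fixed to the table, 5 mm thick, bearing a flat yellow disc 60 mm across. The point is the middle of the disc on the pad's top face, 5 mm above the table; z up.
- dropper_pad_outline (a point): Shadow pad for the dropper bottle: square charcoal pad 74 x 74 mm with an aluminium border, fixed, 5 mm thick, bearing a flat yellow disc 34 mm across. The point is the middle of the disc on the top face, 5 mm above the table; z up.
- mould_pad_outline (a point): Shadow pad for the mould: charcoal pad 90 x 156 mm with an aluminium border, fixed, 5 mm thick, bearing a flat yellow rectangle 62 mm (its own x) by 130 mm (its own y). The point is the middle of the rectangle on the top face, 5 mm above the table; z up.
- marker_pad_outline (a point): Shadow pad for the marker: charcoal pad 50 x 156 mm with an aluminium border, fixed, 5 mm thick, bearing a flat yellow bar 16 mm (its own x) by 125 mm (its own y). The point is the middle of the bar on the top face, 5 mm above the table; z up.
- jar_amber: Bystander: amber glass candle jar, 64 mm across, 85 mm high, loose, standing near the pads; not to be disturbed. Origin at the centre of its underside.
- jar_lidded: Bystander: white jar candle with a pale lid, 70 mm across, 72 mm high, loose, standing behind the row of pads, on the right; not to be disturbed. Origin at the centre of its underside.
There are look-alikes about, which are no part of the job. There is more than one size of the part that bears dropper_centre; the job needs the middle-sized.

How it is judged:
By the outcome, as a careful person would: the job done as asked, in the order asked, and still so for the second after the job is handed in, with the robot touching nothing.
It also fails if it takes over 104 s, if anything falls off the work surface, if the arm or the gripper's body presses on something with over 40 N, if the wrist force passes 120 N, or if a joint passes its speed limit or range.

ROBOT

A 7-joint arm with a two-finger parallel gripper is mounted at the origin on a cart in front of the work surface, level with it; the furniture and walls round the work are solid. World frame = base frame: x ahead of the robot, y to its left, z up, the work surface at z = 0. Lengths are in mm, angles in rad, forces in N, time in s.
With the tool pointing down it reaches from about 350 to 900 mm from the base axis. Payload 7.2 kg.
Tool frame: the origin (TCP) lies midway between the tips of the shut fingers; the grasp point (between the pads) lies 19 mm behind it; z points along the fingers, y is the line along which they close (so a half turn about z gives the same grasp; the last joint's range is limited). The gripper opens to 85 mm and grips with 20 to 120 N. Pads are 22 mm wide; open, the fingers measure 114 mm over their backs; the gripper's body (76 mm by 85 mm) begins 54 mm behind the grasp point. The pads swing forward as they close: fully open they stand 13 mm farther back than shut.
Start: joints at [-1.371, 0.411, -0.013, 1.596, 0.006, 1.134, -0.082], TCP at [165.391, 602.723, 231.297] pointing down, gripper open.
Joint ranges: [-2.95, 2.95], [-0.29, 1.99], [-1.47, 1.44], [0.14, 2.54], [-1.03, 4.17], [0.13, 1.85], [-2.86, 2.86]. Speed limits (rad/s): [2.39, 2.39, 3.01, 3.01, 3.14, 3.14, 3.14].

INTERFACE

Orientations are given as a rotation vector (axis times angle).
In Python, from rig import read_state, camera, finish_job gives the robot as it stands. The module is installed in compiled form; this text tells all that it offers.
- The arm moves only by the tool servo_tool, never from a script. Its arguments are lists of equal length, an entry for each row: "angular": the turn, a rotation vector about the tool's x, y, z in degrees, a list of three; "dp": the shift along the tool's x, y, z in mm, a list of three; "claw": the opening, from 0 (shut) to 1 (fully open). In form: {"angular": [[rx, ry, rz], ...], "dp": [[dx, dy, dz], ...], "claw": [claw, ...]}. A call has 1 to 20 rows; each row shifts and turns the commanded pose from where the row before left it, along the tool's axes as they then stand; what a row does not reach is not made up. A row lasts 1/8 s, in which the tool goes at most 62.5 mm and 10.7 degrees, less where a joint would pass 70% of its speed; a pose out of reach is approached as far as the arm can. A call with a gripper value outside its range is refused whole. The fingers move at their own pace and stop on an object; "grip_force" is the grip in N (left out, the last holds). Time passes only in rows, so rows that do not move let the fingers close. It gives the time, the measured TCP pose, the force, the opening and the grip force at its end, in the units of the state.
- read_state(): the state, without advancing time (a new reading comes with each control period).
- camera(name): name is "side" or "top"; returns a dict with "img" (420x560x3 uint8, blue, green, red), "z_map" (420x560 float32, mm along the optical axis (not along the pixel's ray), 0 where there is no reading), "fx", "fy", "cx", "cy" (pixels), "R" (3x3) and "t" (3): a world point X has camera coordinates R X + t. Camera axes: x right, y down, z forward; pixel columns grow to the right and rows downward; lengths in mm; the calibration is good to about 2 mm. A picture is of the moment at which its call begins.
- finish_job(): hands the job in; it is judged then, once.
The state is a dict: "t": time; "joint_positions": joint angles; "joint_vel": joint speeds; "joint_torque": joint torques, N m; "position": TCP position; "eef_rot": TCP orientation; "contact_force": force on the tool from outside, world axes, zero at the start; "wrist_torque": the same for the moment, N m; "width": opening from 0.0 (shut) to 1.0 (fully open); "finger_force": force on a finger pad.
Only numpy, scipy, OpenCV 4.12 (cv2) and the standard library are available. Lean on these libraries where they do the work, as an engineer would, in place of code of your own. Each camera call takes 0.05 s, during which the arm holds its last target. There are 200 camera calls.

## Working session

There is one attempt and no reset: what is moved stays moved. The work goes in short steps, Python scripts to look and compute and a tool call to move; the robot and the scene stay as the last step left them, time stands still between calls to the robot, and variables do not carry over. Pictures are saved under pics/ and viewed, at most 14 in all, crops included, and the job is handed in when it is done.

Besides the shell and the picture viewer there is one more tool, called after "Request:" by a JSON object that holds its "op" and its "data". servo_tool: Moves the arm, as the interface text tells. Its arguments: {"type":"object","properties":{"angular":{"type":"array"},"dp":{"type":"array"},"claw":{"type":"array"},"grip_force":{"type":"number"}},"required":["angular","dp","claw"]}

```bash
mkdir -p pics; python3 - <<'E'
from rig import *
import cv2,pickle,numpy as np
s=read_state();print(s)
d={}
for n in("top","side"):
    c=camera(n);d[n]=c;cv2.imwrite(f"pics/{n}0.png",c["img"]);print(n,c["fx"],c["fy"],c["cx"],c["cy"],np.round(c["R"],3).tolist(),c["t"])
pickle.dump(d,open("c0.pkl","wb"))
E
```

```text
{'t': 0.0, 'joint_positions': array([-1.37121881,  0.41192886, -0.01274207,  1.59707135,  0.00561624,
        1.13428347, -0.08219995]), 'joint_vel': array([ 0.00033963,  0.00216062, -0.00038179, -0.00087536,  0.00070125,
        0.00127914,  0.00172756]), 'joint_torque': array([-5.36785756e-04, -6.00629854e+01,  6.81854971e-01, -2.99415350e+01,
        1.38076453e-02,  1.06780129e-02, -2.76910987e-05]), 'position': array([165.26263769, 602.22901098, 230.42369049]), 'eef_rot': array([-4.19262465e-01, -3.11338725e+00,  2.59505255e-03]), 'contact_force': array([-0.40343335,  0.3446042 , -0.11288605]), 'wrist_torque': array([-0.01405019,  0.01250323, -0.02517342]), 'finger_force': 0.0, 'width': 1.0024039229773614}
top 472.518122716834 472.518122716834 275.7544318306369 210.0322971326668 [[-0.013, -1.0, -0.008], [-0.997, 0.013, -0.075], [0.075, 0.007, -0.997]] [  31.8252246   579.29565669 1459.9946154 ]
side 424.35666110768864 424.35666110768864 281.0522332284559 206.44145975907782 [[0.832, -0.554, 0.023], [-0.243, -0.402, -0.883], [0.498, 0.729, -0.469]] [-444.05140609  215.55668934  777.56660949]
```

View pics/top0.png

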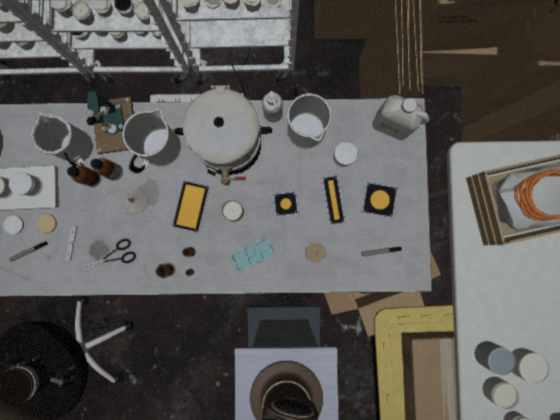

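View pics/side0.png

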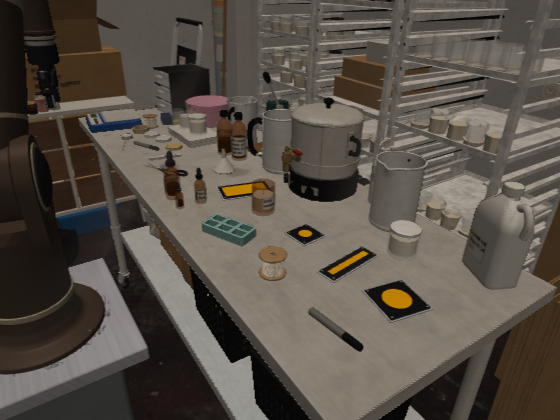

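The top view shows the pads at (191,206) mould, (286,204) dropper, (334,200) marker and (380,200) spool. The mould is at (252,254), the spool at (315,252), the marker at (381,251) and the three droppers around (165–189, 252–272). The jars are at (232,210) and (346,153). Next I'll measure these.

```bash
cat > h.py <<'E'
import numpy as np,cv2,pickle
def ray(c,px,z):
    px=np.atleast_2d(np.asarray(px,float))
    d=np.c_[(px[:,0]-c["cx"])/c["fx"],(px[:,1]-c["cy"])/c["fy"],np.ones(len(px))]@c["R"]
    o=-c["R"].T@c["t"]
    return (o+d*((z-o[2])/d[:,2])[:,None])[:,:2]
def proj(c,X):
    p=c["R"]@np.asarray(X,float)+c["t"];return p[0]/p[2]*c["fx"]+c["cx"],p[1]/p[2]*c["fy"]+c["cy"]
def blobs(c,mask,z,amin=15):
    """blobs as ground-plane shapes: centroid px, world centre, long-axis angle, 2nd-moment lengths"""
    n,l,st,ce=cv2.connectedComponentsWithStats(mask.astype(np.uint8),connectivity=8)
    out=[]
    for i in range(1,n):
        if st[i,4]<amin: continue
        v,u=np.nonzero(l==i);P=ray(c,np.c_[u,v],z);m=P.mean(0)
        if not(200<m[0]<1000 and abs(m[1])<900):continue
        w,V=np.linalg.eigh(np.cov((P-m).T));a=np.degrees(np.arctan2(V[1,1],V[0,1]))%180
        out.append((ce[i].round(1),st[i,4],m.round(1),round(a,1),np.sqrt(12*w).round(0)))
    return out
def hsv(c): return cv2.cvtColor(c["img"],cv2.COLOR_BGR2HSV)
def show(L,t=""):
    print(t)
    for b in L: print(b[0],b[1],b[2],b[3],b[4])
E
python3 - <<'E'
from h import *
d=pickle.load(open("c0.pkl","rb"))
for n in d:
    c=d[n];h=hsv(c)
    show(blobs(c,cv2.inRange(h,(12,150,110),(32,255,255)),5),n+" yellow")
    show(blobs(c,cv2.inRange(h,(80,50,60),(100,255,255)),24,60),n+" turq")
    print(-c["R"].T@c["t"])
t,s=d["top"]["img"],d["side"]["img"]
a=cv2.resize(t[230:290,150:420],None,fx=2.9,fy=2.9,interpolation=2)
b=cv2.resize(s[145:285,150:300],None,fx=2.6,fy=2.6,interpolation=2)
e=cv2.resize(s[285:365,290:380],None,fx=4,fy=4,interpolation=2)
W=np.zeros((174+364,783,3),np.uint8);W[:a.shape[0],:a.shape[1]]=a;W[174:174+b.shape[0],:b.shape[1]]=b;W[174:174+e.shape[0],400:400+e.shape[1]]=e
cv2.imwrite("pics/crop.png",W)
E
```

```text
top yellow
[532.8 196.6] 588 [ 612.8 -789.4] 168.2 [109. 167.]
[333.3 199.4] 204 [ 612.4 -158.6] 8.0 [ 17. 126.]
[190.2 206. ] 809 [597.4 296.2] 166.5 [ 63. 131.]
[379.5 199.3] 288 [ 610.8 -305.1] 154.2 [52. 53.]
[285.3 203.2] 90 [602.2  -6.3] 165.2 [29. 30.]
top turq
[ 92.5 102.3] 144 [932.6 605.8] 10.4 [26. 62.]
[114.7 118.6] 124 [878.6 534. ] 90.0 [38. 48.]
[251.5 254.4] 720 [442.2 101.3] 114.4 [ 56. 126.]
[ 468.3284085    13.58952825 1499.55473601]
side yellow
[241.4 188.8] 318 [590.1 301.7] 173.4 [ 58. 126.]
[304.8 232.9] 77 [602.3  -5. ] 172.0 [30. 30.]
[347.5 262.2] 227 [ 610.3 -158. ] 8.3 [ 16. 125.]
[396.5 298.2] 455 [ 610.7 -304.8] 4.3 [52. 52.]
side turq
[  34.35876426 -726.00583466  565.67762297]
```

View pics/crop.png

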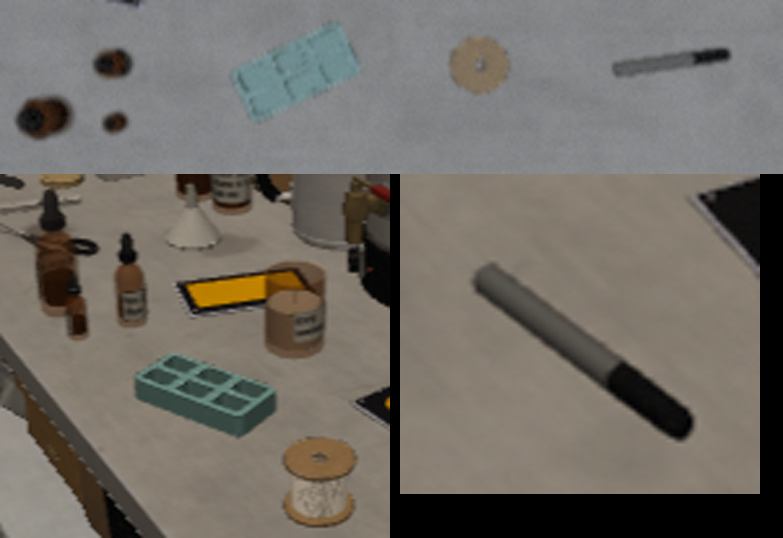

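The crop confirms the middle-sized bottle is the one near top (189,252) and side (200,187). The others are a larger bottle at top (165,270) and a tiny one at top (189,272). Spool, marker and mould are clear.

```bash
cat >> h.py <<'E'
def cloud(c):
    v,u=np.mgrid[:420,:560];Z=c["z_map"].astype(float)
    P=np.stack([(u-c["cx"])/c["fx"]*Z,(v-c["cy"])/c["fy"]*Z,Z],-1)-c["t"]
    P=P@c["R"];P[Z==0]=np.nan;return P
E
python3 - <<'E'
from h import *
d=pickle.load(open("c0.pkl","rb"))
for n in d:
    c=d[n];h=hsv(c);P=cloud(c);g=h[...,2]
    if n=="top":
        roi=lambda m,u0,u1,v0,v1:(lambda k:(k.__setitem__((slice(v0,v1),slice(u0,u1)),m[v0:v1,u0:u1]),k)[1])(np.zeros((420,560),bool))
        print("table v",g[240:245,330:350].mean(), "table z",np.nanmedian(P[240:245,330:350,2]))
        R={"spool":((300,331,238,268),50),"marker":((355,410,240,262),8),"mould":((225,280,235,275),24),"mid":((178,200,243,261),53),"tiny":((182,197,265,280),25),"big":((153,178,258,282),60),"amber":((218,246,196,225),85),"lid":((332,360,140,168),72)}
    else:
        R={"spool":((255,290,244,284),25),"marker":((303,368,300,355),8),"mould":((198,262,210,247),24),"mid":((190,210,165,206),53),"amber":((248,277,180,216),85),"lid":((385,425,218,260),72)}
    lab=cv2.cvtColor(c["img"],cv2.COLOR_BGR2LAB).astype(float)
    for k,((u0,u1,v0,v1),z) in R.items():
        L=lab[v0:v1,u0:u1];bg=np.median(np.r_[L[0],L[-1],L[:,0],L[:,-1]],0)
        m=np.zeros((420,560),bool);m[v0:v1,u0:u1]=np.linalg.norm(L-bg,axis=2)>14
        b=blobs(c,m,z,20);b.sort(key=lambda b:-b[1])
        Q=P[m&(P[...,2]>4)]
        print(n,k,"bg",bg,[ (x[0],x[1],x[2],x[3],x[4]) for x in b[:1]],"\n   depth n",len(Q),np.round(np.percentile(Q,[3,50,97],axis=0),0).tolist() if len(Q) else "")
E
```

```text
table v 135.86 table z 0.30020529257885775
top spool bg [140. 128. 127.] [(array([314.8, 252.1]), np.int32(317), array([447.2, -93.6]), np.float64(95.5), array([51., 56.]))] 
   depth n 296 [[422.0, -120.0, 17.0], [447.0, -94.0, 49.0], [472.0, -67.0, 55.0]]
top marker bg [141. 128. 127.] [(array([381. , 250.8]), np.int32(254), array([ 447.9, -304.2]), np.float64(97.5), array([ 19., 129.]))] 
   depth n 204 [[435.0, -362.0, 6.0], [447.0, -303.0, 14.0], [459.0, -244.0, 20.0]]
top mould bg [141. 128. 127.] [] 
   depth n 69 [[398.0, 44.0, 4.0], [434.0, 119.0, 14.0], [486.0, 163.0, 27.0]]
top mid bg [141. 128. 127.] [(array([188.5, 251.5]), np.int32(141), array([453.7, 292.2]), np.float64(92.2), array([33., 39.]))] 
   depth n 121 [[437.0, 281.0, 11.0], [453.0, 291.0, 63.0], [468.0, 306.0, 104.0]]
top tiny bg [142. 128. 127.] [(array([189.3, 271.9]), np.int32(72), array([390.4, 295. ]), np.float64(106.4), array([24., 28.]))] 
   depth n 58 [[379.0, 285.0, 6.0], [390.0, 291.0, 45.0], [400.0, 302.0, 73.0]]
top big bg [141. 128. 127.] [(array([165.1, 269.9]), np.int32(277), array([399.2, 36
[... 1171 characters left out ...]
.0], [439.0, 91.0, 19.0], [548.0, 159.0, 26.0]]
side mid bg [134. 129. 136.] [(array([199.5, 187.4]), np.int32(384), array([448.1, 284.2]), np.float64(67.9), array([ 31., 223.]))] 
   depth n 330 [[438.0, 277.0, 7.0], [449.0, 285.0, 48.0], [465.0, 299.0, 101.0]]
side amber bg [131. 130. 136.] [(array([262.1, 196.7]), np.int32(890), array([534.1,  90.8]), np.float64(60.1), array([ 65., 192.]))] 
   depth n 848 [[546.0, 123.0, 5.0], [569.0, 137.0, 53.0], [609.0, 282.0, 84.0]]
side lid bg [130. 129. 135.] [(array([402.5, 236. ]), np.int32(1070), array([ 713.7, -213.8]), np.float64(40.5), array([ 69., 169.]))] 
   depth n 1056 [[715.0, -227.0, 13.0], [735.0, -201.0, 48.0], [822.0, -106.0, 74.0]]
```

```bash
cat >> h.py <<'E'
def go(s,x,y,z,psi,tilt=0,taz=0):
    """turn (tool frame, deg) then shift (tool frame, mm, after turn) to reach TCP target; psi=world deg of closing axis,
    tilt leans tool z toward azimuth taz"""
    from scipy.spatial.transform import Rotation as R
    p=np.radians(psi);M=np.array([[-np.sin(p),np.cos(p),0],[np.cos(p),np.sin(p),0],[0,0,-1]]).T
    T=R.from_rotvec(np.radians(tilt)*np.array([np.sin(np.radians(taz)),-np.cos(np.radians(taz)),0]))
    A=R.from_rotvec(s["eef_rot"]);best=None
    for k in(0,180):
        B=T*R.from_matrix(M)*R.from_euler("z",k,degrees=True);r=(A.inv()*B).as_rotvec(degrees=True)
        if best is None or np.linalg.norm(r)<np.linalg.norm(best[0]):best=(r,B)
    r,B=best
    d=B.inv().apply(np.array([x,y,z])-s["position"])
    print("turn",r.round(1),"shift",d.round(1),"tcp",s["position"].round(1),"q",s["joint_positions"].round(2),"w",round(s["width"],3))
E
python3 - <<'E'
from h import *
from rig import read_state
d=pickle.load(open("c0.pkl","rb"))
for n in d:
    P=cloud(d[n]);
    for k,(x,y,r,zs) in {"bot":(453,291,30,[(20,35),(35,55),(65,80),(85,110)]),"spool":(447,-93,45,[(46,55)])}.items():
        m=np.hypot(P[...,0]-x,P[...,1]-y)<r
        for a,b in zs:
            Q=P[m&(P[...,2]>a)&(P[...,2]<b)]
            print(n,k,a,len(Q),np.percentile(Q,[2,50,98],axis=0).round(1).tolist() if len(Q)>3 else "")
c=d["side"];lab=cv2.cvtColor(c["img"],cv2.COLOR_BGR2LAB).astype(int)
print(lab[222,225],lab[232,225],lab[225,215],lab[250,272])
m=(lab[...,1]<122);m[:205]=0;m[250:]=0;m[:,:195]=0;m[:,265:]=0
cs,_=cv2.findContours(m.astype(np.uint8),0,2);cn=cv2.convexHull(max(cs,key=cv2.contourArea));print(cv2.approxPolyDP(cn,2,True)[:,0].tolist())
c=d["top"];h=hsv(c);m=cv2.inRange(h,(75,35,60),(105,255,255));m[:235]=0;m[275:]=0;m[:,:225]=0;m[:,280:]=0
cs,_=cv2.findContours(m,0,2);cn=max(cs,key=cv2.contourArea)[:,0];print(cv2.minAreaRect(ray(c,cn,22).astype(np.float32)))
# funnel-like clearance near bottle
go(read_state(),453,291,200,0,35,90)
E
```

```text
top bot 20 10 [[437.1, 281.3, 21.7], [456.5, 285.0, 32.1], [467.5, 291.5, 34.8]]
top bot 35 16 [[440.0, 280.4, 39.3], [450.6, 283.2, 48.0], [466.6, 290.5, 54.7]]
top bot 65 22 [[440.5, 283.2, 65.1], [452.4, 290.7, 68.9], [464.7, 308.1, 78.4]]
top bot 85 24 [[445.3, 287.0, 86.0], [452.7, 294.7, 99.7], [458.8, 302.9, 105.5]]
top spool 46 244 [[420.0, -121.2, 46.1], [444.8, -94.6, 50.0], [471.9, -66.8, 54.7]]
side bot 20 52 [[437.4, 276.5, 20.6], [448.2, 282.0, 27.2], [466.0, 296.5, 34.1]]
side bot 35 81 [[437.4, 276.3, 35.8], [448.5, 282.3, 44.5], [467.5, 299.2, 54.6]]
side bot 65 43 [[441.5, 281.5, 65.8], [449.6, 289.6, 69.2], [463.1, 298.6, 79.6]]
side bot 85 37 [[447.4, 286.9, 85.4], [452.1, 292.6, 94.9], [460.5, 299.3, 106.4]]
side spool 46 367 [[419.7, -125.4, 48.0], [445.6, -98.0, 50.9], [473.2, -69.3, 52.8]]
[ 89 119 130] [112 117 130] [ 93 118 130] [114 136 153]
[[202, 222], [219, 214], [253, 226], [254, 236], [240, 245], [203, 231]]
((442.1780090332031, 101.11912536621094), (61.84318161010742, 129.11709594726562), 24.594125747680664)
turn [-22.8  29.9  72.2] shift [-272.5  287.7 -153.5] tcp [165.3 602.3 230.5] q [-1.37  0.41 -0.01  1.6   0.01  1.13 -0.08] w 1.0
```

Measured positions: bottle axis (453, 294), spool (446.5, −94.5), mould (442, 101) with its long axis at 114.5°, and marker (448, −305) with its long axis at 97.3°. The bottle comes first, gripped with the tool tilted so its cap clears the palm.

Request:
{"op": "servo_tool", "data": {"angular": [[0, 0, 0], [0, 0, 0], [0, 0, 0], [0, 0, 0], [0, 0, 0], [0, 0, 0], [0, 0, 0], [0, 0, 0], [0, 0, 0], [0, 0, 0], [0, 0, 0], [0, 0, 0], [0, 0, 0]], "dp": [[-30, -18.4, 0], [-30, -18.4, 0], [-30, -18.4, 0], [-30, -18.4, 0], [-30, -18.4, 0], [-30, -18.4, 0], [-30, -18.4, 0], [-30, -18.4, 0], [-30, -18.4, 0], [-30, -18.4, 0], [-30, -18.4, 0], [-30, -18.4, 0], [0, 0, 0]], "claw": [0.7, 0.7, 0.7, 0.7, 0.7, 0.7, 0.7, 0.7, 0.7, 0.7, 0.7, 0.7, 0.7], "grip_force": 40}}

```text
t: 1.72
position: [456.0, 291.7, 231.1]
eef_rot: [0.427, 3.112, -0.002]
contact_force: [-0.5, -0.2, 0.5]
width: 0.7
finger_force: 0.0
```

```bash
python3 - <<'E'
from h import *
from rig import read_state
s=read_state();print(s["t"])
go(s,453,294,200,0)
go(s,453,294,200,0,35,90)
go(s,453,294,200,-10,35,80)
E
```

```text
1.725
turn [-0.   0.1 74.4] shift [ 2.3 -3.  31.1] tcp [456.  291.7 231.1] q [-0.8   0.27  0.17  1.81 -0.05  1.07  0.69] w 0.7
turn [-22.7  30.   71.9] shift [-15.9  -3.   26.8] tcp [456.  291.7 231.1] q [-0.8   0.27  0.17  1.81 -0.05  1.07  0.69] w 0.7
turn [-25.7  28.4  81.5] shift [-16.3  -3.3  26.5] tcp [456.  291.7 231.1] q [-0.8   0.27  0.17  1.81 -0.05  1.07  0.69] w 0.7
```

```bash
python3 - <<'E'
from h import *
from rig import read_state
go(read_state(),453,294,200,-15,35,75)
E
```

```text
turn [-27.2  27.6  86.3] shift [-16.6  -3.5  26.3] tcp [456.  291.7 231.1] q [-0.8   0.27  0.17  1.81 -0.05  1.07  0.69] w 0.7
```

Request:
{"op": "servo_tool", "data": {"angular": [[-2.27, 2.3, 7.19], [-2.27, 2.3, 7.19], [-2.27, 2.3, 7.19], [-2.27, 2.3, 7.19], [-2.27, 2.3, 7.19], [-2.27, 2.3, 7.19], [-2.27, 2.3, 7.19], [-2.27, 2.3, 7.19], [-2.27, 2.3, 7.19], [-2.27, 2.3, 7.19], [-2.27, 2.3, 7.19], [-2.27, 2.3, 7.19], [0, 0, 0], [0, 0, 0]], "dp": [[0, 0, 0], [0, 0, 0], [0, 0, 0], [0, 0, 0], [0, 0, 0], [0, 0, 0], [0, 0, 0], [0, 0, 0], [0, 0, 0], [0, 0, 0], [0, 0, 0], [0, 0, 0], [0, 0, 0], [0, 0, 0]], "claw": [0.7, 0.7, 0.7, 0.7, 0.7, 0.7, 0.7, 0.7, 0.7, 0.7, 0.7, 0.7, 0.7, 0.7]}}

```text
t: 3.48
position: [454.0, 295.2, 231.5]
eef_rot: [-2.125, -1.647, -0.672]
contact_force: [-0.4, 0.6, 0.9]
width: 0.698
finger_force: 0.0
```

```bash
python3 - <<'E'
from h import *
from rig import read_state
s=read_state();print(s["t"])
from scipy.spatial.transform import Rotation as R
M=R.from_rotvec(s["eef_rot"]).as_matrix();print(M.round(3))
z=M[:,2]
g=np.array([453,294,45.]);tcp=g+21*z
for n,p in(("pre",tcp-130*z),("grasp",tcp)):
    print(n,p); go(s,*p,-15,35,75)
E
```

```text
3.475
[[ 0.204  0.968  0.144]
 [ 0.793 -0.25   0.556]
 [ 0.574  0.001 -0.819]]
pre [437.31006309 233.40787989 134.23800121]
turn [-0.3 -0.   0.5] shift [-1.082e+02 -1.000e-01  4.300e+01] tcp [454.  295.2 231.5] q [-0.61  0.12  0.28  2.16 -0.9   0.7   0.07] w 0.698
grasp [456.02283188 305.67371121  27.80735756]
turn [-0.3 -0.   0.5] shift [-108.1   -0.8  173. ] tcp [454.  295.2 231.5] q [-0.61  0.12  0.28  2.16 -0.9   0.7   0.07] w 0.698
```

Request:
{"op": "servo_tool", "data": {"angular": [[0, 0, 0], [0, 0, 0], [0, 0, 0], [0, 0, 0], [0, 0, 0], [0, 0, 0], [0, 0, 0], [0, 0, 0], [0, 0, 0], [0, 0, 0], [0, 0, 0], [0, 0, 0], [0, 0, 0], [0, 0, 0], [0, 0, 0]], "dp": [[-27, 0, 0], [-27, 0, 0], [-27, 0, 0], [-27, 0, 0], [0, -0.4, 21], [0, -0.4, 22], [0, 0, 20], [0, 0, 20], [0, 0, 20], [0, 0, 20], [0, 0, 20], [0, 0, 15], [0, 0, 15], [0, 0, 0], [0, 0, 0]], "claw": [0.7, 0.7, 0.7, 0.7, 0.7, 0.7, 0.7, 0.7, 0.7, 0.7, 0.7, 0.7, 0.7, 0.7, 0.7]}}

```text
t: 5.35
position: [459.4, 299.7, 35.8]
eef_rot: [-2.126, -1.648, -0.653]
contact_force: [0.5, -0.8, 0.3]
width: 0.698
finger_force: 0.0
```

```bash
python3 - <<'E'
from h import *
from rig import read_state,camera
s=read_state();go(s,456,305.7,27.8,-15,35,75)
a=camera("side")["img"][140:230,140:260];b=camera("top")["img"][225:295,130:230]
cv2.imwrite("pics/g1.png",np.hstack([cv2.resize(a,(480,360)),cv2.resize(b,(320,224),interpolation=2) if 0 else cv2.copyMakeBorder(cv2.resize(b,(320,224)),0,136,0,0,0)]))
E
```

```text
turn [-0.8  0.5  0.3] shift [-0.5 -4.9  9.4] tcp [459.4 299.7  35.8] q [ 0.21  0.63 -0.7   2.23 -1.03  0.13  0.43] w 0.698
```

View pics/g1.png

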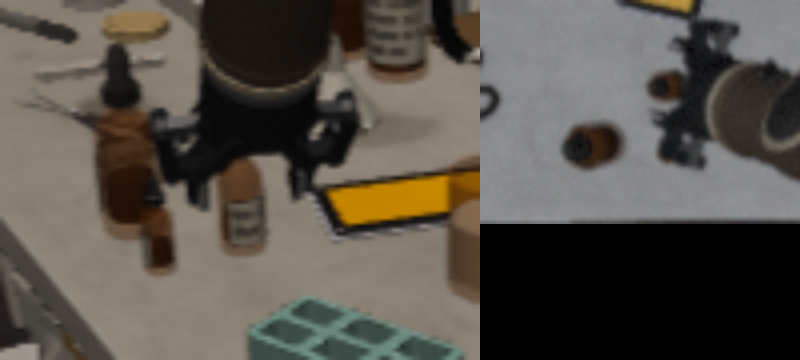

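The bottle is between the fingers, but the arm has reached two joint limits, 9 mm short of the target. I'll ease the tilt to 27° and grip a little higher.

```bash
python3 - <<'E'
from h import *
from rig import read_state
s=read_state()
for t in (27,):
    r=np.radians(t);z=np.array([np.sin(r)*.26,np.sin(r)*.966,-np.cos(r)]);p=np.array([453,294,50])+21*z
    print(p);go(s,*p,-15,t,75)
E
```

```text
[455.47878813 303.20965128  31.28886299]
turn [-0.8 -7.6  0.4] shift [ 0.2 -4.8  5.3] tcp [459.4 299.5  35.9] q [ 0.21  0.63 -0.71  2.23 -1.03  0.13  0.43] w 0.698
```

Request:
{"op": "servo_tool", "data": {"angular": [[-0.2, -1.9, 0.1], [-0.2, -1.9, 0.1], [-0.2, -1.9, 0.1], [-0.2, -1.9, 0.1], [0, 0, 0], [0, 0, 0], [0, 0, 0], [0, 0, 0]], "dp": [[0, 0, 0], [0, 0, 0], [0, -1, 0], [0, -1, 0], [0, -1.5, 2], [0, -1.5, 3], [0, 0, 0], [0, 0, 0]], "claw": [0.7, 0.7, 0.7, 0.7, 0.7, 0.7, 0.7, 0.7]}}

```text
t: 6.45
position: [455.1, 302.5, 30.7]
eef_rot: [-2.228, -1.705, -0.532]
contact_force: [-0.2, 0.3, 0.4]
width: 0.702
finger_force: 0.0
```

```bash
python3 - <<'E'
from h import *
from rig import read_state
s=read_state()
go(s,455.5,303.2,31.3,-15,27,75);print(s["contact_force"])
E
```

```text
turn [-0.1  0.  -0.2] shift [ 1.   0.2 -0.2] tcp [455.1 302.5  30.7] q [-0.16  0.52 -0.36  2.21 -0.94  0.22  0.18] w 0.702
[-0.15796783  0.26521191  0.39175474]
```

Reached. Now close and lift.

Request:
{"op": "servo_tool", "data": {"angular": [[0, 0, 0], [0, 0, 0], [0, 0, 0], [0, 0, 0], [0, 0, 0], [0, 0, 0], [0, 0, 0], [0, 0, 0]], "dp": [[0, 0, 0], [0, 0, 0], [0, 0, 0], [0, 0, 0], [0, 0, 0], [0, 0, 0], [0, 0, 0], [0, 0, 0]], "claw": [0.3, 0.3, 0.3, 0.3, 0.3, 0.3, 0.3, 0.3], "grip_force": 40}}

```text
t: 7.45
position: [455.1, 303.1, 31.1]
eef_rot: [-2.227, -1.707, -0.533]
contact_force: [-1.1, -2.4, 2.7]
width: 0.369
finger_force: 39.7
```

```bash
python3 - <<'E'
from h import *
from rig import read_state
s=read_state()
r=np.radians(27)
print("lift world 60:");go(s,*(s["position"]+[0,0,60]),-15,27,75)
print("to pad over");go(s,*(s["position"]+[602.3-453,-5.8-294,60]),-15,27,75);print(s["contact_force"],s["finger_force"])
E
```

```text
lift world 60:
turn [-0.   0.  -0.1] shift [ 27.2   0.  -53.5] tcp [455.1 303.1  31.1] q [-0.16  0.51 -0.36  2.21 -0.94  0.22  0.18] w 0.369
to pad over
turn [-0.   0.  -0.1] shift [-196.4  221.8 -167.4] tcp [455.1 303.1  31.1] q [-0.16  0.51 -0.36  2.21 -0.94  0.22  0.18] w 0.369
[-1.065262   -2.35958508  2.70515728] 39.712659356882796
```

Request:
{"op": "servo_tool", "data": {"angular": [[0, 0, 0], [0, 0, 0], [0, 0, 0], [0, 0, 0], [0, 0, 0], [0, 0, 0], [-3, 0, 5.88], [-3, 0, 5.88], [-3, 0, 5.88], [-3, 0, 5.88], [-3, 0, 5.88], [0, 0, 0]], "dp": [[9.8, 0, -19.3], [9.8, 0, -19.3], [9.8, 0, -19.3], [9.8, 0, -19.3], [9.8, 0, -19.3], [9.8, 0, -19.3], [0, 0, 0], [0, 0, 0], [0, 0, 0], [0, 0, 0], [0, 0, 0], [0, 0, 0]], "claw": [0.3, 0.3, 0.3, 0.3, 0.3, 0.3, 0.3, 0.3, 0.3, 0.3, 0.3, 0.3]}}

```text
t: 8.95
position: [453.3, 304.7, 160.4]
eef_rot: [-2.703, -1.055, -0.645]
contact_force: [-0.6, -0.1, -0.3]
width: 0.365
finger_force: 39.9
```

```bash
python3 - <<'E'
from h import *
from rig import read_state,camera
s=read_state()
from scipy.spatial.transform import Rotation as R
M=R.from_rotvec(s["eef_rot"]).as_matrix();z=M[:,2];print(M.round(3),s["width"],s["contact_force"])
# grasp: bottle axis passed g=(453,294,~50)= tcp0-? keep horizontal offset rotated
A=R.from_euler("z",-33,degrees=True)
off=A.apply(np.array([453,294,0])-[455.1,303.1,0]);print("axis offset",off)
t=np.array([602.3,-5.8,0])-off;print(t)
go(s,t[0],t[1],s["position"][2],-48,27,42)
a=camera("side")["img"];cv2.imwrite("pics/g2.png",cv2.resize(a[60:260,120:400],None,fx=2.5,fy=2.5))
E
```

```text
[[ 0.656  0.677  0.332]
 [ 0.604 -0.736  0.306]
 [ 0.451 -0.    -0.892]] 0.3648938429341733 [-0.63533591 -0.12589482 -0.26391724]
axis offset [-6.71742341 -6.48816019  0.        ]
[609.01742341   0.68816019   0.        ]
turn [-0.3  0.2  0.6] shift [-78.1 330.1 -39.8] tcp [453.3 304.7 160.4] q [-0.86  0.16  0.22  2.26 -0.31  0.27 -1.19] w 0.365
```

View pics/g2.png

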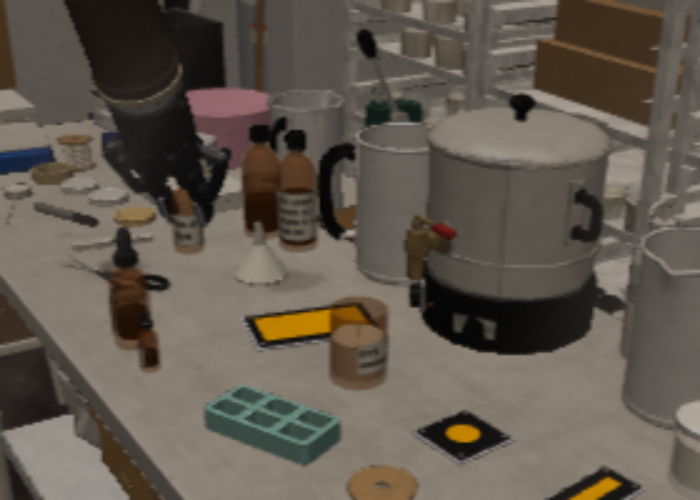

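Request:
{"op": "servo_tool", "data": {"angular": [[0, 0, 0], [0, 0, 0], [0, 0, 0], [0, 0, 0], [0, 0, 0], [0, 0, 0], [0, 0, 0], [0, 0, 0], [0, 0, 0], [0, 0, 0], [0, 0, 0], [0, 0, 0], [0, 0, 0], [0, 0, 0]], "dp": [[-6.5, 27.5, -3.32], [-6.5, 27.5, -3.32], [-6.5, 27.5, -3.32], [-6.5, 27.5, -3.32], [-6.5, 27.5, -3.32], [-6.5, 27.5, -3.32], [-6.5, 27.5, -3.32], [-6.5, 27.5, -3.32], [-6.5, 27.5, -3.32], [-6.5, 27.5, -3.32], [-6.5, 27.5, -3.32], [-6.5, 27.5, -3.32], [0, 0, 0], [0, 0, 0]], "claw": [0.3, 0.3, 0.3, 0.3, 0.3, 0.3, 0.3, 0.3, 0.3, 0.3, 0.3, 0.3, 0.3, 0.3]}}

```text
t: 10.75
position: [612.2, -0.3, 160.7]
eef_rot: [-2.705, -1.048, -0.647]
contact_force: [-0.4, 0.3, -0.9]
width: 0.365
finger_force: 40.0
```

```bash
python3 - <<'E'
from h import *
from rig import read_state,camera
s=read_state();print(s["contact_force"])
go(s,609,.7,60,-48,27,42)
c=camera("side");P=cloud(c);p=s["position"]
x0,y0=p[0]-6.7,p[1]-6.5
for zl in range(60,220,20):
    Q=P[(np.hypot(P[...,0]-x0,P[...,1]-y0)<32)&(abs(P[...,2]-zl-10)<10)]
    if len(Q)>5: print(zl,len(Q),(Q.max(0)).round(0),Q.min(0).round(0))
u,v=map(int,proj(c,[x0,y0,p[2]]));print(u,v)
cv2.imwrite("pics/g3.png",cv2.resize(c["img"][v-60:v+60,u-60:u+60],None,fx=4,fy=4))
E
```

```text
[-0.41436129  0.25878148 -0.8886033 ]
turn [-0.2  0.1  0.3] shift [-47.2  -2.9  88.9] tcp [ 6.122e+02 -3.000e-01  1.607e+02] q [ 0.    0.34  0.14  2.   -0.74  0.62 -0.13] w 0.365
120 44 [616.   1. 140.] [591. -23. 130.]
140 112 [623.   6. 160.] [589. -25. 140.]
160 172 [632.  13. 180.] [583. -33. 160.]
180 179 [627.   8. 200.] [575. -37. 180.]
200 48 [622.  10. 220.] [574. -37. 200.]
309 176
```

View pics/g3.png

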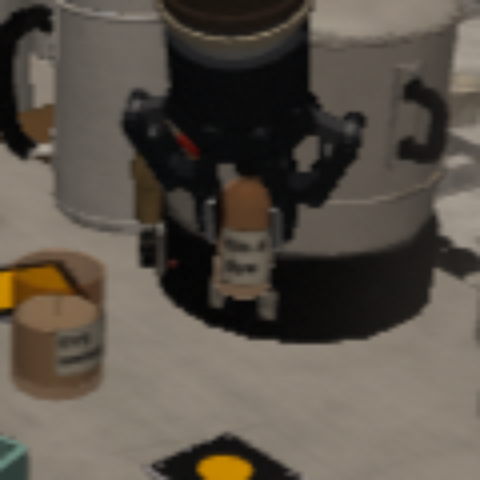

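Request:
{"op": "servo_tool", "data": {"angular": [[0, 0, 0], [0, 0, 0], [0, 0, 0], [0, 0, 0], [0, 0, 0], [0, 0, 0], [0, 0, 0], [0, 0, 0], [0, 0, 0], [0, 0, 0], [0, 0, 0], [0, 0, 0], [0, 0, 0], [0, 0, 0]], "dp": [[-5.4, -0.29, 10.3], [-5.4, -0.29, 10.3], [-5.4, -0.29, 10.3], [-5.4, -0.29, 10.3], [-5.4, -0.29, 10.3], [-5.4, -0.29, 10.3], [-5.4, -0.29, 10.3], [-5.4, -0.29, 10.3], [-5.4, -0.29, 10.3], [-5.4, -0.29, 10.3], [-0.9, 0, 1.7], [-0.9, 0, 1.7], [0, 0, 0], [0, 0, 0]], "claw": [0.3, 0.3, 0.3, 0.3, 0.3, 0.3, 0.3, 0.3, 0.3, 0.3, 0.3, 0.3, 0.3, 0.3]}}

```text
t: 12.55
position: [609.6, 0.9, 41.2]
eef_rot: [-2.707, -1.047, -0.648]
contact_force: [0.2, 0.9, -0.1]
width: 0.366
finger_force: 39.9
```

```bash
python3 - <<'E'
from h import *
from rig import read_state,camera
s=read_state();print(s["contact_force"])
go(s,609,.7,36.5,-48,27,42)
c=camera("side");u,v=map(int,proj(c,[602,-6,40]))
P=cloud(c);Q=P[(np.hypot(P[...,0]-602,P[...,1]+6)<30)&(P[...,2]>10)&(P[...,2]<36)];print(np.percentile(Q,[2,98],axis=0).round(0))
cv2.imwrite("pics/g4.png",cv2.resize(c["img"][v-50:v+50,u-60:u+60],None,fx=5,fy=5,interpolation=2))
E
```

```text
[ 0.19922807  0.90387736 -0.1326626 ]
turn [-0.1  0.1  0.3] shift [-2.6 -0.2  3.9] tcp [609.6   0.9  41.2] q [ 0.18  0.54 -0.08  2.07 -0.98  0.38  0.18] w 0.366
[[588. -22.  12.]
 [614.   0.  36.]]
```

View pics/g4.png

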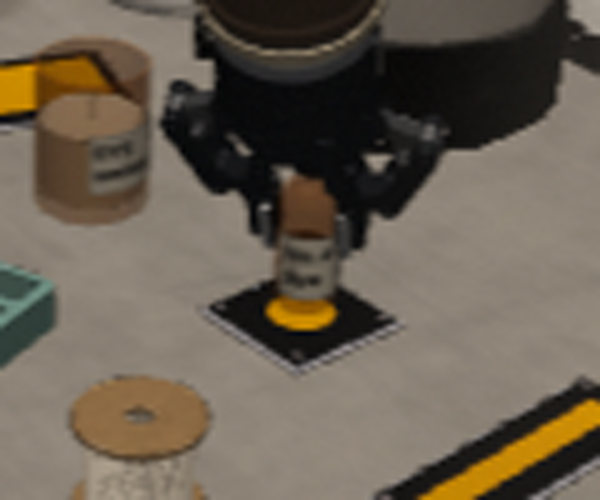

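The bottle hangs about 5 mm above its disc, roughly 1.5 mm to the right. I'll correct that, lower it and release.

Request:
{"op": "servo_tool", "data": {"angular": [[0, 0, 0], [0, 0, 0], [0, 0, 0], [0, 0, 0], [0, 0, 0]], "dp": [[-1.4, -0.8, 1.8], [-1.4, -0.8, 1.8], [-0.3, 0, 0.6], [0, 0, 0], [0, 0, 0]], "claw": [0.3, 0.3, 0.3, 0.3, 0.3]}}

```text
t: 13.22
position: [607.6, 1.8, 36.0]
eef_rot: [-2.706, -1.047, -0.648]
contact_force: [-1.8, 0.2, 4.7]
width: 0.365
finger_force: 40.6
```

Request:
{"op": "servo_tool", "data": {"angular": [[0, 0, 0], [0, 0, 0], [0, 0, 0], [0, 0, 0], [0, 0, 0], [0, 0, 0], [0, 0, 0], [0, 0, 0], [0, 0, 0], [0, 0, 0], [0, 0, 0], [0, 0, 0]], "dp": [[0, 0, 0], [0, 0, 0], [0, 0, 0], [0, 0, 0], [0, 0, -5], [0, 0, -15], [0, 0, -20], [0, 0, -20], [0, 0, -25], [0, 0, -25], [0, 0, -25], [0, 0, -25]], "claw": [0.45, 0.55, 0.65, 0.7, 0.7, 0.7, 0.7, 0.7, 0.7, 0.7, 0.7, 0.7]}}

```text
t: 14.72
position: [553.4, -47.8, 180.1]
eef_rot: [-2.707, -1.047, -0.648]
contact_force: [0.4, -0.3, 0.1]
width: 0.698
finger_force: 0.0
```

```bash
python3 - <<'E'
from h import *
from rig import read_state,camera
s=read_state();print(s["t"],s["position"])
c=camera("side");P=cloud(c);Q=P[(np.hypot(P[...,0]-602,P[...,1]+6)<30)&(P[...,2]>10)&(P[...,2]<60)];print(np.percentile(Q,[2,98],axis=0).round(0))
Q=P[(np.hypot(P[...,0]-602,P[...,1]+6)<30)&(P[...,2]>90)&(P[...,2]<115)];print(np.percentile(Q,[2,98],axis=0).round(0))
u,v=map(int,proj(c,[602,-6,40]))
cv2.imwrite("pics/g5.png",cv2.resize(c["img"][v-50:v+50,u-60:u+60],None,fx=5,fy=5,interpolation=2))
print("spool upright pose, turn here then shift");go(s,446.5,-94.5,120,-50)
E
```

```text
14.725 [553.37096756 -47.79808279 180.09106626]
[[585. -22.  11.]
 [613.   3.  58.]]
[[594. -14.  90.]
 [609.   1. 110.]]
spool upright pose, turn here then shift
turn [ -0.5 -26.9   2.2] shift [-111.9  -32.9   60.1] tcp [553.4 -47.8 180.1] q [ 0.14  0.24  0.11  2.08 -0.7   0.67 -0.06] w 0.698
```

View pics/g5.png

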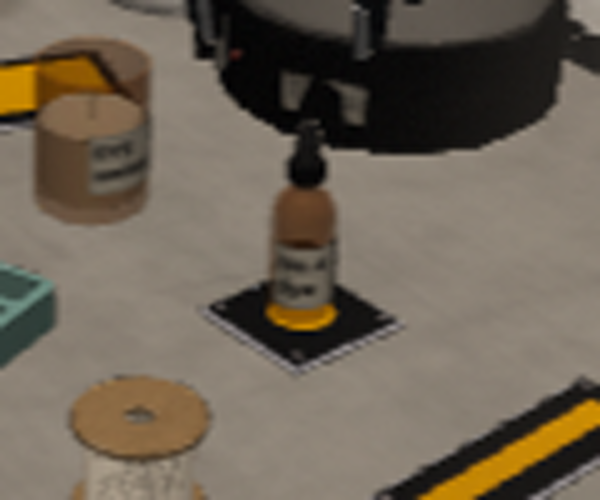

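```bash
python3 - <<'E'
from h import *
from rig import camera
for n in("side","top"):
    c=camera(n);P=cloud(c);h=hsv(c)
    u,v=proj(c,[602.3,-5.8,5]);u=round(u);v=round(v);print(n,u,v)
    for r in range(v-6,v+6):print(r,P[r,u].round(0),h[r,u],c["img"][r,u-8:u+9,1].tolist())
    print(proj(c,[602.3-.62*16.5,-5.8-.78*16.5,5]),proj(c,[602.3-.62*16.5,-5.8-.78*16.5,65]),proj(c,[602.3,-5.8,111]))
E
```

```text
side 305 233
227 [594. -15.  30.] [ 18  51 110] [62, 49, 39, 57, 50, 60, 86, 99, 101, 101, 99, 98, 95, 79, 62, 94, 123]
228 [592. -18.  29.] [18 50 66] [16, 17, 40, 55, 48, 42, 53, 66, 61, 49, 59, 84, 93, 79, 49, 27, 66]
229 [593. -16.  25.] [18 55 60] [16, 17, 41, 60, 57, 57, 50, 48, 55, 34, 54, 85, 94, 78, 47, 16, 17]
230 [592. -18.  24.] [ 20  50 102] [17, 19, 40, 71, 84, 77, 65, 76, 95, 92, 93, 96, 91, 72, 40, 18, 18]
231 [593. -17.  20.] [ 20  51 110] [18, 26, 44, 62, 77, 88, 98, 100, 103, 100, 98, 94, 86, 65, 35, 17, 17]
232 [592. -18.  18.] [ 16  69 100] [17, 47, 77, 78, 73, 79, 82, 85, 87, 88, 89, 86, 85, 92, 73, 19, 17]
233 [594. -16.  13.] [ 19 251 141] [17, 68, 97, 85, 85, 86, 86, 87, 88, 86, 87, 86, 86, 105, 103, 53, 19]
234 [593. -17.  11.] [ 18 248 142] [17, 45, 87, 99, 88, 87, 86, 86, 88, 88, 87, 90, 99, 123, 102, 33, 18]
235 [594. -17.   8.] [ 19 253 158] [16, 17, 46, 101, 125, 108, 98, 100, 101, 107, 112, 122, 133, 109, 53, 18, 19]
236 [591. -21.   8.] [ 20 255 192] [16, 19, 17, 22, 34, 72, 108, 124, 131, 131, 125, 98, 58, 33, 18, 19, 16]
237 [591. -21.   5.] [30 15 
[... 1113 characters left out ...]
.] [ 11 125  57] [30, 34, 27, 31, 36, 39, 32, 31, 39, 36, 40, 73, 114, 127, 78, 32, 27]
205 [591.  -4.  72.] [ 12 152  62] [24, 22, 18, 43, 41, 38, 37, 38, 40, 36, 48, 78, 122, 108, 63, 25, 21]
206 [588.  -4.  69.] [ 16 159  61] [27, 24, 28, 40, 48, 54, 47, 46, 43, 47, 63, 90, 115, 84, 35, 27, 27]
207 [585.  -4.  64.] [ 20 156  77] [28, 28, 30, 27, 44, 60, 65, 60, 61, 72, 101, 105, 89, 57, 32, 19, 22]
208 [585.  -5.  33.] [ 21 155 102] [27, 25, 27, 26, 27, 51, 66, 80, 83, 86, 106, 86, 54, 28, 24, 19, 22]
(np.float64(289.2914529134916), np.float64(206.35267046013527)) (np.float64(289.6924391471883), np.float64(204.72208507804172)) (np.float64(285.6100979278512), np.float64(199.9827710250217))
```

```bash
python3 - <<'E'
from h import *
from rig import camera
T=[camera("top") for _ in range(4)];S=[camera("side") for _ in range(4)]
for n,L in(("top",T),("side",S)):
    A=np.vstack([cloud(c).reshape(-1,3) for c in L])
    A=A[np.hypot(A[:,0]-602,A[:,1]+6)<35]
    for a,b in((12,35),(35,58),(62,72),(95,112)):
        Q=A[(A[:,2]>a)&(A[:,2]<b)]
        if len(Q)<20: continue
        M=np.c_[Q[:,:2],np.ones(len(Q))];w=np.linalg.lstsq(M,(Q[:,:2]**2).sum(1),rcond=None)[0]
        print(n,a,len(Q),"fit",w[:2]/2,np.sqrt(w[2]+(w[:2]**2).sum()/4),"pct",np.percentile(Q[:,:2],[2,98],axis=0).round(1).tolist())
E
```

```text
top 12 45 fit [604.79746159  -9.29090535] 24.586849308363778 pct [[573.2, -30.9], [628.1, 17.2]]
top 35 31 fit [601.17074724  -1.59370575] 16.275233974291442 pct [[586.1, -17.1], [605.6, 13.9]]
top 62 162 fit [601.67967911  -1.5813415 ] 13.91922637800553 pct [[585.5, -16.7], [615.9, 13.8]]
top 95 55 fit [601.54013648  -1.38916633] 4.949000801823063 pct [[594.9, -7.1], [606.4, 4.9]]
side 12 412 fit [601.91912525  -5.04506676] 15.134070402471837 pct [[585.7, -21.5], [611.9, 1.5]]
side 35 454 fit [601.89003981  -4.78711896] 15.380531155889472 pct [[585.0, -21.8], [613.4, 4.5]]
side 62 250 fit [601.28134341  -5.83584068] 12.568896710691249 pct [[586.7, -20.0], [613.4, 4.8]]
side 95 135 fit [601.82258592  -5.44772061] 4.482019486583765 pct [[595.9, -10.5], [608.3, -0.6]]
```

The depth fits and the bright crescents in both views suggest the bottle sits about 3.5 mm too far toward +y. I'll re-grip it and shift it.

Request:
{"op": "servo_tool", "data": {"angular": [[0, 0, 0], [0, 0, 0], [0, 0, 0], [0, 0, 0], [0, 0, 0], [0, 0, 0], [0, 0, 0], [0, 0, 0], [0, 0, 0], [0, 0, 0], [0, 0, 0], [0, 0, 0], [0, 0, 0], [0, 0, 0], [0, 0, 0], [0, 0, 0], [0, 0, 0], [0, 0, 0]], "dp": [[0, 0, 25], [0, 0, 25], [0, 0, 25], [0, 0, 25], [0, 0, 20], [0, 0, 20], [0, 0, 15], [0, 0, 4], [0, 0, 0], [0, 0, 0], [0, 0, 0], [0, 0, 0], [0, 0, 0], [0, 0, 0], [0.9, 0, -1.8], [-1, 1.4, -0.5], [-0.9, 1.4, -0.5], [0, 0, 0]], "claw": [0.7, 0.7, 0.7, 0.7, 0.7, 0.7, 0.7, 0.7, 0.7, 0.7, 0.3, 0.3, 0.3, 0.3, 0.3, 0.3, 0.3, 0.3]}}

```text
t: 17.52
position: [607.5, -2.6, 38.4]
eef_rot: [-2.707, -1.047, -0.647]
contact_force: [-0.3, -0.4, -0.1]
width: 0.367
finger_force: 39.6
```

Request:
{"op": "servo_tool", "data": {"angular": [[0, 0, 0], [0, 0, 0], [0, 0, 0]], "dp": [[-0.9, 0, 1.8], [0, 0, 0], [0, 0, 0]], "claw": [0.3, 0.3, 0.3]}}

```text
t: 17.9
position: [608.0, -2.1, 37.2]
eef_rot: [-2.706, -1.047, -0.648]
contact_force: [-2.2, -0.2, 5.0]
width: 0.365
finger_force: 40.3
```

Request:
{"op": "servo_tool", "data": {"angular": [[0, 0, 0], [0, 0, 0], [0, 0, 0], [0, 0, 0], [0, 0, 0], [0, 0, 0], [0, 0, 0], [0, 0, 0], [0, 0, 0], [0, 0, 0], [0, 0, 0], [0, 0, 0]], "dp": [[0, 0, 0], [0, 0, 0], [0, 0, 0], [0, 0, 0], [0, 0, -5], [0, 0, -15], [0, 0, -20], [0, 0, -20], [0, 0, -25], [0, 0, -25], [0, 0, -25], [0, 0, -25]], "claw": [0.45, 0.55, 0.65, 0.7, 0.7, 0.7, 0.7, 0.7, 0.7, 0.7, 0.7, 0.7]}}

```text
t: 19.4
position: [553.3, -51.6, 181.0]
eef_rot: [-2.707, -1.047, -0.648]
contact_force: [-0.2, 0.4, 0.5]
width: 0.7
finger_force: 0.0
```

```bash
python3 - <<'E'
from h import *
from rig import camera,read_state
T=[camera("top") for _ in range(2)];S=[camera("side") for _ in range(2)]
for n,L in(("top",T),("side",S)):
    A=np.vstack([cloud(c).reshape(-1,3) for c in L])
    A=A[np.hypot(A[:,0]-602,A[:,1]+6)<35]
    for a,b in((12,35),(35,58),(62,72),(95,112)):
        Q=A[(A[:,2]>a)&(A[:,2]<b)]
        if len(Q)<20: continue
        M=np.c_[Q[:,:2],np.ones(len(Q))];w=np.linalg.lstsq(M,(Q[:,:2]**2).sum(1),rcond=None)[0]
        print(n,a,len(Q),"fit",w[:2]/2,np.sqrt(w[2]+(w[:2]**2).sum()/4),"pct",np.percentile(Q[:,:2],[2,98],axis=0).round(1).tolist())
for c,r in((T[0],range(198,210)),(S[0],range(228,239))):
    u=round(proj(c,[602.3,-5.8,5])[0])
    for v in r: print(v,c["img"][v,u-9:u+10,1].tolist())
go(read_state(),446.5,-94.5,120,-50)
E
```

```text
top 12 25 fit [607.86812908  -6.91440035] 24.910575389443647 pct [[584.2, -36.6], [630.8, 26.4]]
top 62 78 fit [602.15339732  -4.79780537] 13.782764913009236 pct [[588.1, -19.7], [615.9, 10.7]]
top 95 27 fit [601.56253728  -4.81508558] 4.885476709592756 pct [[596.6, -10.1], [606.2, 0.4]]
side 12 203 fit [602.48117028  -8.90440628] 15.08358984879407 pct [[586.3, -24.9], [614.8, -1.0]]
side 35 224 fit [602.55758462  -8.57791068] 15.224812841321311 pct [[585.6, -25.1], [613.7, 1.2]]
side 62 121 fit [601.68931126  -9.60044443] 12.086464035733655 pct [[587.8, -23.7], [613.8, 1.0]]
side 95 64 fit [602.59955026  -9.06682848] 4.278477537725304 pct [[597.4, -14.0], [608.3, -4.1]]
198 [27, 29, 21, 26, 21, 21, 29, 27, 34, 35, 37, 29, 33, 32, 22, 26, 28, 24, 27]
199 [27, 26, 26, 27, 23, 32, 34, 28, 27, 36, 34, 26, 28, 36, 33, 30, 22, 17, 25]
200 [26, 21, 27, 26, 26, 33, 34, 27, 28, 34, 35, 31, 32, 46, 42, 24, 24, 17, 23]
201 [28, 23, 18, 25, 38, 43, 33, 26, 20, 29, 31, 28, 25, 50, 51, 35, 19, 25, 30]
202 [31, 25, 24, 34, 58, 57, 40, 24, 25, 29, 32, 22, 33, 51, 65, 44, 20, 18, 25]
203 [33, 24, 25
[... 887 characters left out ...]
7, 68, 97, 79, 65, 65, 84, 97, 97, 98, 97, 95, 93, 87, 60, 19, 17, 17]
233 [16, 17, 86, 122, 100, 85, 81, 78, 76, 71, 71, 78, 81, 85, 86, 71, 36, 19, 18]
234 [18, 18, 46, 102, 119, 94, 86, 85, 85, 87, 87, 86, 87, 87, 86, 65, 25, 18, 17]
235 [17, 16, 16, 46, 102, 126, 109, 94, 89, 90, 91, 89, 88, 96, 92, 50, 18, 18, 16]
236 [18, 18, 17, 16, 21, 35, 72, 107, 118, 119, 119, 113, 90, 58, 33, 19, 18, 18, 18]
237 [16, 17, 15, 18, 17, 17, 16, 17, 18, 17, 16, 18, 17, 17, 17, 16, 18, 18, 18]
238 [22, 16, 17, 18, 19, 18, 18, 16, 17, 17, 17, 17, 17, 17, 18, 18, 20, 18, 20]
turn [ -0.5 -26.9   2.3] shift [-110.2  -36.    60.2] tcp [554.  -51.2 180.2] q [ 0.16  0.25  0.1   2.08 -0.7   0.67 -0.06] w 0.699
```

The bottle is now centred within about 1–2 mm in both views. Next is the spool.

Request:
{"op": "servo_tool", "data": {"angular": [[-0.1, -6.7, 0.6], [-0.1, -6.7, 0.6], [-0.1, -6.7, 0.6], [-0.1, -6.7, 0.6], [0, 0, 0], [0, 0, 0], [0, 0, 0], [0, 0, 0], [0, 0, 0], [0, 0, 0], [0, 0, 0]], "dp": [[0, 0, 0], [0, 0, 0], [0, 0, 0], [0, 0, 0], [-22, -7.2, 0], [-22, -7.2, 12], [-22, -7.2, 12], [-22, -7.2, 18], [-22, -7.2, 18], [0, 0, 0], [0, 0, 0]], "claw": [1, 1, 1, 1, 1, 1, 1, 1, 1, 1, 1]}}

```text
t: 20.98
position: [447.6, -93.3, 119.5]
eef_rot: [-2.95, -1.072, -0.001]
contact_force: [1.1, 0.0, -0.5]
width: 0.997
finger_force: 0.0
```

```bash
python3 - <<'E'
from h import *
from rig import read_state
s=read_state();print(s["t"])
go(s,446.5,-94.5,20,-50)
E
```

```text
20.975
turn [-0.2 -0.1 -0.1] shift [-1.6  0.2 99.5] tcp [447.6 -93.3 119.5] q [-0.13  0.27  0.27  2.12 -0.11  0.76 -0.66] w 0.997
```

Request:
{"op": "servo_tool", "data": {"angular": [[0, 0, 0], [0, 0, 0], [0, 0, 0], [0, 0, 0], [0, 0, 0], [0, 0, 0], [0, 0, 0], [0, 0, 0], [0, 0, 0], [0, 0, 0], [0, 0, 0], [0, 0, 0], [0, 0, 0]], "dp": [[-0.8, 0, 20], [-0.8, 0, 20], [0, 0, 20], [0, 0, 20], [0, 0, 15], [0, 0, 4], [0, 0, 0], [0, 0, 0], [0, 0, 0], [0, 0, 0], [0, 0, 0], [0, 0, 0], [0, 0, 0]], "claw": [1, 1, 1, 1, 1, 1, 1, 0.5, 0.5, 0.5, 0.5, 0.5, 0.5], "grip_force": 35}}

```text
t: 22.6
position: [445.7, -94.5, 21.2]
eef_rot: [-2.95, -1.071, -0.003]
contact_force: [-2.5, -0.1, 7.9]
width: 0.679
finger_force: 35.6
```

Request:
{"op": "servo_tool", "data": {"angular": [[0, 0, 0], [0, 0, 0], [0, 0, 0], [0, 0, 0], [0, 0, 0], [0, 0, 0]], "dp": [[0, 0, -10], [0, 0, -20], [0, 0, -20], [0, 0, -20], [0, 0, 0], [0, 0, 0]], "claw": [0.5, 0.5, 0.5, 0.5, 0.5, 0.5]}}

```text
t: 23.35
position: [445.0, -94.5, 90.0]
eef_rot: [-2.949, -1.071, -0.0]
contact_force: [-0.6, 0.1, -2.1]
width: 0.682
finger_force: 37.7
```

```bash
python3 - <<'E'
from h import *
from rig import read_state,camera
s=read_state();print(s["t"],s["contact_force"],s["finger_force"])
go(s,610.7,-305,90,-50)
P=cloud(camera("side"));p=s["position"]
for a,b in((60,85),(85,110),(110,125),(125,140)):
    Q=P[(np.hypot(P[...,0]-p[0],P[...,1]-p[1])<32)&(P[...,2]>a)&(P[...,2]<b)]
    if len(Q):print(a,len(Q),np.percentile(Q,[2,50,98],axis=0).round(0).tolist())
E
```

```text
23.35 [-0.57064705  0.05122724 -2.14161705] 37.669984102249146
turn [-0.2 -0.1 -0.1] shift [ -8.4 267.7  -0. ] tcp [445.  -94.5  90. ] q [-0.12  0.32  0.26  2.15 -0.14  0.68 -0.63] w 0.682
60 227 [[417.0, -124.0, 71.0], [433.0, -113.0, 74.0], [471.0, -78.0, 84.0]]
85 241 [[420.0, -119.0, 86.0], [433.0, -113.0, 98.0], [460.0, -75.0, 110.0]]
110 378 [[418.0, -124.0, 112.0], [442.0, -96.0, 119.0], [472.0, -68.0, 122.0]]
125 34 [[419.0, -124.0, 126.0], [426.0, -74.0, 132.0], [457.0, -65.0, 139.0]]
```

Request:
{"op": "servo_tool", "data": {"angular": [[0, 0, 0], [0, 0, 0], [0, 0, 0], [0, 0, 0], [0, 0, 0], [0, 0, 0], [0, 0, 0], [0, 0, 0], [0, 0, 0], [0, 0, 0], [0, 0, 0], [0, 0, 0]], "dp": [[-0.84, 26.75, 0], [-0.84, 26.75, 0], [-0.84, 26.75, 0], [-0.84, 26.75, 0], [-0.84, 26.75, 0], [-0.84, 26.75, 0], [-0.84, 26.75, 0], [-0.84, 26.75, 0], [-0.84, 26.75, 0], [-0.84, 26.75, 0], [0, 0, 0], [0, 0, 0]], "claw": [0.5, 0.5, 0.5, 0.5, 0.5, 0.5, 0.5, 0.5, 0.5, 0.5, 0.5, 0.5]}}

```text
t: 24.9
position: [609.5, -304.5, 87.9]
eef_rot: [-2.948, -1.07, 0.002]
contact_force: [-0.5, -0.0, -1.7]
width: 0.679
finger_force: 37.8
```

```bash
python3 - <<'E'
from h import *
from rig import read_state,camera
s=read_state();print(s["t"],s["contact_force"],s["finger_force"])
go(s,610.4,-304.8,27,-50)
P=cloud(camera("side"));p=s["position"]
Q=P[(np.hypot(P[...,0]-p[0],P[...,1]-p[1])<34)&(P[...,2]>112)&(P[...,2]<124)]
print(len(Q),np.percentile(Q,[2,50,98],axis=0).round(0).tolist())
E
```

```text
24.9 [-0.51798007 -0.02874377 -1.68404943] 37.78840363025665
turn [-0.3 -0.  -0.1] shift [ 0.5  0.8 60.9] tcp [ 609.5 -304.5   87.9] q [ 0.21  0.66  0.28  1.59 -0.21  0.93 -0.31] w 0.679
489 [[581.0, -335.0, 114.0], [608.0, -307.0, 117.0], [636.0, -279.0, 119.0]]
```

Request:
{"op": "servo_tool", "data": {"angular": [[0, 0, 0], [0, 0, 0], [0, 0, 0], [0, 0, 0], [0, 0, 0], [0, 0, 0], [0, 0, 0]], "dp": [[0.8, 0.1, 15], [0.8, 0.1, 15], [0, 0, 15], [0, 0, 10], [0, 0, 3], [0, 0, 2], [0, 0, 0]], "claw": [0.5, 0.5, 0.5, 0.5, 0.5, 0.5, 0.5]}}

```text
t: 25.82
position: [611.9, -304.4, 29.7]
eef_rot: [-2.95, -1.071, -0.001]
contact_force: [0.1, 0.3, -1.0]
width: 0.686
finger_force: 37.8
```

```bash
python3 - <<'E'
from h import *
from rig import read_state,camera
s=read_state();print(s["t"],s["contact_force"],s["finger_force"])
go(s,610.4,-304.8,26.5,-50)
c=camera("side");P=cloud(c);p=s["position"]
Q=P[(np.hypot(P[...,0]-p[0],P[...,1]-p[1])<36)&(P[...,2]>50)&(P[...,2]<62)]
print(len(Q),np.percentile(Q,[2,50,98],axis=0).round(0).tolist())
cv2.imwrite("pics/g6.png",cv2.resize(c["img"][240:340,330:460],None,fx=4.5,fy=4.5,interpolation=2))
E
```

```text
25.825 [ 0.05002104  0.32321521 -0.99790653] 37.788169384002686
turn [-0.2 -0.1 -0.1] shift [-1.5 -0.6  3.2] tcp [ 611.9 -304.4   29.7] q [ 0.22  0.73  0.26  1.61 -0.23  0.83 -0.3 ] w 0.686
513 [[583.0, -335.0, 51.0], [611.0, -307.0, 59.0], [638.0, -279.0, 61.0]]
```

View pics/g6.png

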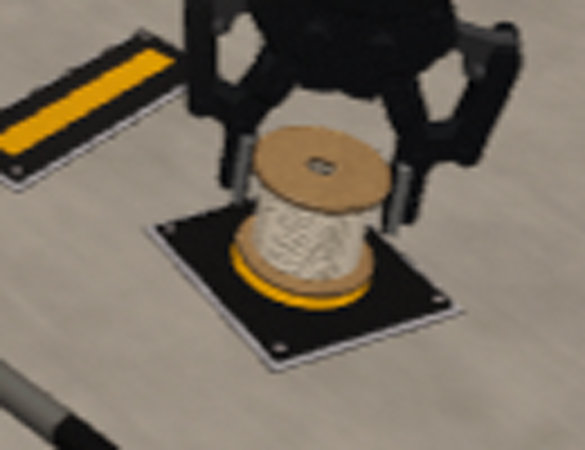

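Request:
{"op": "servo_tool", "data": {"angular": [[0, 0, 0], [0, 0, 0], [0, 0, 0]], "dp": [[-1.2, -0.3, 2.0], [0, 0, 1], [0, 0, 0]], "claw": [0.5, 0.5, 0.5]}}

```text
t: 26.25
position: [610.5, -304.8, 26.5]
eef_rot: [-2.95, -1.071, -0.0]
contact_force: [-1.0, 0.1, 0.0]
width: 0.681
finger_force: 37.9
```

```bash
cat >> h.py <<'E'
def left(c,c0,cx,cy,r,z=5):
    """remaining yellow near a pad: world positions (plane z) relative to centre, plus silhouettes count before"""
    g=lambda c:cv2.inRange(hsv(c),(12,150,70),(32,255,255))>0
    u,v=proj(c,[cx,cy,z]);u=int(round(u));v=int(round(v));k=r
    a=g(c)[v-k:v+k,u-k:u+k];b=g(c0)[v-k:v+k,u-k:u+k];print(a.sum(),"of",b.sum())
    y,x=np.nonzero(a)
    for q in (ray(c,np.c_[x+u-k,y+v-k],z)-[cx,cy]).round(0)[:40]: print(q.astype(int).tolist(),end=" ")
    print()
E
python3 - <<'E'
from h import *
from rig import read_state,camera
d=pickle.load(open("c0.pkl","rb"))
s=read_state();print(s["t"],s["contact_force"],s["position"])
for n in("side","top"): left(camera(n),d[n],610.7,-305,18)
E
```

```text
26.25 [-1.02771184  0.06231765  0.00626573] [ 610.51139247 -304.84598682   26.47351361]
49 of 479
[-15, 25] [-18, 23] [-26, 17] [-25, 16] [-27, 14] [-25, 13] [-29, 12] [-27, 11] [-26, 10] [-30, 9] [-28, 8] [-26, 6] [-30, 5] [-28, 4] [-27, 3] [-31, 2] [-29, 1] [-27, 0] [-29, -2] [-28, -3] [-30, -5] [-28, -6] [-26, -7] [6, -28] [-29, -9] [-27, -10] [-25, -12] [-24, -13] [-22, -14] [0, -27] [2, -29] [3, -30] [-26, -15] [-24, -16] [-22, -17] [-21, -18] [-19, -19] [-7, -26] [-6, -27] [-4, -28] 
0 of 305
```

Request:
{"op": "servo_tool", "data": {"angular": [[0, 0, 0], [0, 0, 0], [0, 0, 0]], "dp": [[-1.2, -1, 0], [0, 0, 1.2], [0, 0, 0]], "claw": [0.5, 0.5, 0.5]}}

```text
t: 26.72
position: [609.4, -304.7, 26.4]
eef_rot: [-2.95, -1.071, -0.002]
contact_force: [-2.5, 1.5, 8.0]
width: 0.68
finger_force: 38.3
```

```bash
python3 - <<'E'
from h import *
from rig import read_state,camera
d=pickle.load(open("c0.pkl","rb"))
s=read_state();print(s["t"],s["contact_force"],s["position"])
for n in("side","top"): left(camera(n),d[n],610.7,-305,18)
E
```

```text
26.725 [-2.50381353  1.45014599  7.98026485] [ 609.40975746 -304.71007314   26.35820023]
31 of 479
[12, -25] [14, -26] [-28, -3] [10, -27] [11, -28] [-30, -5] [-28, -6] [-26, -7] [6, -28] [7, -29] [-29, -9] [-27, -10] [-25, -12] [0, -27] [2, -29] [3, -30] [-26, -15] [-24, -16] [-22, -17] [-21, -18] [-7, -26] [-6, -27] [-4, -28] [-2, -29] [-20, -22] [-18, -23] [-16, -24] [-14, -25] [-13, -26] [-11, -27] [-9, -28] 
0 of 305
```

Request:
{"op": "servo_tool", "data": {"angular": [[0, 0, 0], [0, 0, 0], [0, 0, 0], [0, 0, 0]], "dp": [[0, 0, -2], [-1.4, 0.4, 0], [0, 0, 2], [0, 0, 0]], "claw": [0.5, 0.5, 0.5, 0.5]}}

```text
t: 27.32
position: [608.1, -306.2, 26.3]
eef_rot: [-2.95, -1.07, -0.001]
contact_force: [-4.0, 1.4, 11.1]
width: 0.675
finger_force: 38.4
```

```bash
python3 - <<'E'
from h import *
from rig import read_state,camera
d=pickle.load(open("c0.pkl","rb"))
s=read_state();print(s["t"],s["contact_force"],s["position"])
for n in("side","top"): left(camera(n),d[n],610.7,-305,18)
E
```

```text
27.325 [-4.02676257  1.39469637 11.10400734] [ 608.08988355 -306.19392689   26.30234069]
0 of 479

0 of 305
```

No yellow is left showing in either view. Releasing the spool, then on to the marker.

Request:
{"op": "servo_tool", "data": {"angular": [[0, 0, 0], [0, 0, 0], [0, 0, 0], [0, 0, 0], [0, 0, 0], [0, 0, 0], [0, 0, 0], [0, 0, 0], [0, 0, 0], [0, 0, 0], [0, 0, 0]], "dp": [[0, 0, 0], [0, 0, 0], [0, 0, 0], [0, 0, 0], [0, 0, -10], [0, 0, -20], [0, 0, -20], [0, 0, -20], [0, 0, -20], [0, 0, 0], [0, 0, 0]], "claw": [0.75, 0.85, 1, 1, 1, 1, 1, 1, 1, 1, 1]}}

```text
t: 28.8
position: [608.0, -306.0, 114.7]
eef_rot: [-2.949, -1.071, 0.0]
contact_force: [-0.4, -0.1, -0.3]
width: 1.001
finger_force: 0.0
```

```bash
python3 - <<'E'
from h import *
from rig import read_state,camera
d=pickle.load(open("c0.pkl","rb"))
s=read_state();print(s["t"],s["contact_force"],s["position"])
for n in("side","top"): left(camera(n),d[n],610.7,-305,18)
go(s,448,-305.4,60,7.2)
E
```

```text
28.8 [-0.42929342 -0.11290679 -0.25490133] [ 608.02761046 -305.95051597  114.69499093]
0 of 479

0 of 305

turn [ -0.2  -0.2 -57.3] shift [  20.6 -158.7   54.7] tcp [ 608.  -306.   114.7] q [ 0.21  0.62  0.28  1.57 -0.2   0.98 -0.32] w 1.001
```

Request:
{"op": "servo_tool", "data": {"angular": [[0, 0, -8.2], [0, 0, -8.2], [0, 0, -8.2], [0, 0, -8.2], [0, 0, -8.2], [0, 0, -8.2], [0, 0, -8.1], [0, 0, 0], [0, 0, 0], [0, 0, 0], [0, 0, 0], [0, 0, 0], [0, 0, 0], [0, 0, 0], [0, 0, 0], [0, 0, 0]], "dp": [[0, 0, 0], [0, 0, 0], [0, 0, 0], [0, 0, 0], [0, 0, 0], [0, 0, 0], [0, 0, 0], [2.9, -22.7, 0], [2.9, -22.7, 0], [2.9, -22.7, 0], [2.9, -22.7, 10], [2.9, -22.7, 15], [2.9, -22.7, 15], [2.9, -22.7, 15], [0, 0, 0], [0, 0, 0]], "claw": [0.6, 0.6, 0.6, 0.6, 0.6, 0.6, 0.6, 0.6, 0.6, 0.6, 0.6, 0.6, 0.6, 0.6, 0.6, 0.6]}}

```text
t: 30.9
position: [449.2, -305.9, 60.5]
eef_rot: [-2.076, -2.355, -0.004]
contact_force: [-0.2, -0.3, 0.3]
width: 0.601
finger_force: 0.0
```

```bash
python3 - <<'E'
from h import *
from rig import read_state
s=read_state();print(s["t"])
go(s,448,-305.4,3,7.2)
E
```

```text
30.9
turn [ 0.  -0.2  0. ] shift [ 0.6 -1.1 57.5] tcp [ 449.2 -305.9   60.5] q [ 0.49  0.49  0.03  1.95 -0.02  0.7   0.66] w 0.601
```

Request:
{"op": "servo_tool", "data": {"angular": [[0, 0, 0], [0, 0, 0], [0, 0, 0], [0, 0, 0], [0, 0, 0], [0, 0, 0], [0, 0, 0], [0, 0, 0], [0, 0, 0], [0, 0, 0], [0, 0, 0], [0, 0, 0]], "dp": [[0.6, -1.1, 15], [0, 0, 15], [0, 0, 15], [0, 0, 9], [0, 0, 3], [0, 0, 0], [0, 0, 0], [0, 0, 0], [0, 0, 0], [0, 0, 0], [0, 0, 0], [0, 0, 0]], "claw": [0.6, 0.6, 0.6, 0.6, 0.6, 0.6, 0.4, 0.25, 0.1, 0.1, 0.1, 0.1], "grip_force": 35}}

```text
t: 32.4
position: [447.2, -305.4, 3.8]
eef_rot: [-2.076, -2.355, -0.003]
contact_force: [-0.3, 0.6, 6.2]
width: 0.171
finger_force: 35.0
```

Request:
{"op": "servo_tool", "data": {"angular": [[0, 0, 0], [0, 0, 0], [0, 0, 0], [0, 0, 0], [0, 0, 0]], "dp": [[0, 0, -10], [0, 0, -20], [0, 0, -20], [0, 0, -20], [0, 0, 0]], "claw": [0.1, 0.1, 0.1, 0.1, 0.1]}}

```text
t: 33.02
position: [447.8, -306.0, 75.0]
eef_rot: [2.078, 2.356, 0.004]
contact_force: [-0.3, 0.4, -0.7]
width: 0.171
finger_force: 34.3
```

```bash
python3 - <<'E'
from h import *
from rig import read_state,camera
s=read_state();print(s["t"],s["contact_force"],s["finger_force"]);p=s["position"]
go(s,611.4,-158.3,70,-82)
for n in("side","top"):
    P=cloud(camera(n))
    Q=P[(abs(P[...,0]-p[0])<40)&(abs(P[...,1]-p[1])<80)&(P[...,2]>62)&(P[...,2]<90)]
    e=[Q[(Q[:,1]-p[1]<-25)],Q[Q[:,1]-p[1]>25]]
    print(n,len(Q),np.percentile(Q,[1,99],axis=0).round(0).tolist(),[np.median(q,0).round(1).tolist() for q in e])
E
```

```text
33.025 [-0.31082412  0.42715852 -0.71430585] 34.296085238456726
turn [ 0.  -0.2 89.2] shift [ 182.6 -123.5    5. ] tcp [ 447.8 -306.    75. ] q [ 0.49  0.46  0.03  1.95 -0.02  0.73  0.66] w 0.171
side 500 [[428.0, -369.0, 75.0], [462.0, -247.0, 90.0]] [[449.9, -352.1, 84.9], [436.9, -261.9, 83.6]]
top 95 [[434.0, -295.0, 72.0], [455.0, -243.0, 90.0]] [[nan, nan, nan], [441.4, -261.0, 83.8]]
  return _methods._mean(a, axis=axis, dtype=dtype,
  ret = um.true_divide(
```

Request:
{"op": "servo_tool", "data": {"angular": [[0, 0, 9.91], [0, 0, 9.91], [0, 0, 9.91], [0, 0, 9.91], [0, 0, 9.91], [0, 0, 9.91], [0, 0, 9.91], [0, 0, 9.91], [0, 0, 9.91], [0, 0, 0], [0, 0, 0], [0, 0, 0], [0, 0, 0], [0, 0, 0], [0, 0, 0], [0, 0, 0], [0, 0, 0], [0, 0, 0], [0, 0, 0]], "dp": [[0, 0, 0], [0, 0, 0], [0, 0, 0], [0, 0, 0], [0, 0, 0], [0, 0, 0], [0, 0, 0], [0, 0, 0], [0, 0, 0], [22.8, -15.4, 0], [22.8, -15.4, 0], [22.8, -15.4, 0], [22.8, -15.4, 0], [22.8, -15.4, 0], [22.8, -15.4, 0], [22.8, -15.4, 0], [22.8, -15.4, 0], [0, 0, 0], [0, 0, 0]], "claw": [0.1, 0.1, 0.1, 0.1, 0.1, 0.1, 0.1, 0.1, 0.1, 0.1, 0.1, 0.1, 0.1, 0.1, 0.1, 0.1, 0.1, 0.1, 0.1]}}

```text
t: 35.5
position: [609.2, -158.6, 72.7]
eef_rot: [-3.131, -0.219, 0.004]
contact_force: [-0.3, 0.0, -0.4]
width: 0.171
finger_force: 34.3
```

```bash
python3 - <<'E'
from h import *
from rig import read_state
s=read_state();print(s["t"])
go(s,611.4,-158.3,13,-81.8)
E
```

```text
35.5
turn [-0.2  0.1 -0.2] shift [ 2.2  0.1 59.7] tcp [ 609.2 -158.6   72.7] q [-0.11  0.62  0.42  1.75 -0.32  0.85 -0.98] w 0.171
```

Request:
{"op": "servo_tool", "data": {"angular": [[0, 0, 0], [0, 0, 0], [0, 0, 0], [0, 0, 0], [0, 0, 0], [0, 0, 0]], "dp": [[2.2, 0.1, 15], [0, 0, 15], [0, 0, 15], [0, 0, 12], [0, 0, 5], [0, 0, 0]], "claw": [0.1, 0.1, 0.1, 0.1, 0.1, 0.1]}}

```text
t: 36.25
position: [612.4, -157.6, 11.3]
eef_rot: [-3.13, -0.219, 0.002]
contact_force: [-0.3, -0.7, -0.2]
width: 0.167
finger_force: 34.3
```

```bash
python3 - <<'E'
from h import *
from rig import read_state,camera
s=read_state();print(s["t"],s["contact_force"]);d=pickle.load(open("c0.pkl","rb"))
go(s,611.4,-158.3,8.8,-81.8)
c=camera("side");left(c,d["side"],611.4,-158.3,34);t=camera("top");left(t,d["top"],611.4,-158.3,28)
a=cv2.resize(c["img"][225:295,300:395],None,fx=5.2,fy=5.2,interpolation=2);b=cv2.resize(t["img"][165:235,305:365],None,fx=5.2,fy=5.2,interpolation=2)
cv2.imwrite("pics/g7.png",np.hstack([a,b])[:, :800])
E
```

```text
36.25 [-0.34492491 -0.70198734 -0.20994784]
turn [-0.2  0.1 -0.2] shift [-1.1  0.5  2.5] tcp [ 612.4 -157.6   11.3] q [-0.08  0.7   0.38  1.77 -0.36  0.74 -0.95] w 0.167
130 of 271
[61, 9] [63, 8] [56, 8] [58, 6] [60, 5] [62, 4] [64, 3] [49, 7] [51, 6] [53, 5] [55, 3] [57, 2] [59, 1] [42, 6] [44, 5] [46, 4] [48, 3] [50, 2] [52, 0] [54, -1] [38, 5] [40, 3] [42, 2] [44, 1] [46, 0] [48, -2] [33, 3] [35, 2] [37, 0] [39, -1] [41, -2] [30, 0] [32, -1] [34, -3] [36, -4] [27, -3] [29, -4] [0, 0] [2, -1] [-7, 0] 
0 of 231
```

View pics/g7.png

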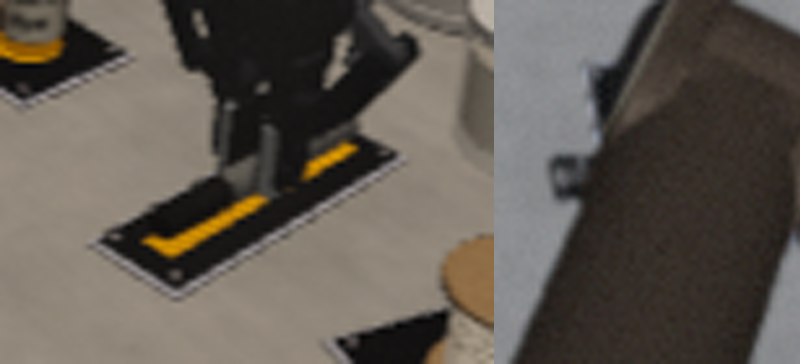

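Request:
{"op": "servo_tool", "data": {"angular": [[0, 0, 0], [0, 0, 0], [0, 0, 0]], "dp": [[-1, 0.9, 1.5], [0, 0, 1.3], [0, 0, 0]], "claw": [0.1, 0.1, 0.1]}}

```text
t: 36.72
position: [611.7, -158.7, 9.0]
eef_rot: [-3.131, -0.219, 0.001]
contact_force: [-0.2, 0.8, -0.0]
width: 0.173
finger_force: 34.4
```

```bash
python3 - <<'E'
from h import *
from rig import read_state,camera
s=read_state();print(s["t"],s["contact_force"]);d=pickle.load(open("c0.pkl","rb"))
go(s,611.4,-158.3,8.8,-81.8)
c=camera("side");left(c,d["side"],611.4,-158.3,34)
u,v=proj(c,[611.4,-158.3,5]);h0=cv2.inRange(hsv(d["side"]),(12,150,70),(32,255,255));h=hsv(c)
# object pixels: changed vs c0, at both ends
L=cv2.cvtColor(c["img"],cv2.COLOR_BGR2LAB).astype(int)-cv2.cvtColor(d["side"]["img"],cv2.COLOR_BGR2LAB)
for col in list(range(320,340,3))+list(range(360,378,3)):
    r=np.arange(230,290);m=h0[230:290,col]>0;n=cv2.inRange(h,(12,150,70),(32,255,255))[230:290,col]>0
    print(col,"bar",r[m][[0,-1]] if m.any() else "","now",r[n][[0,-1]] if n.any() else "",c["img"][r[0]+15:r[0]+15+25,col,1].tolist() if col in(329,) else "")
E
```

```text
36.725 [-0.23380391  0.77396498 -0.03457346]
turn [-0.2  0.  -0.2] shift [-0.3 -0.5  0.2] tcp [ 611.7 -158.7    9. ] q [-0.08  0.7   0.37  1.77 -0.36  0.74 -0.95] w 0.173
88 of 271
[58, 6] [60, 5] [62, 4] [64, 3] [53, 5] [55, 3] [57, 2] [59, 1] [46, 4] [48, 3] [50, 2] [52, 0] [54, -1] [40, 3] [42, 2] [44, 1] [46, 0] [48, -2] [35, 2] [37, 0] [39, -1] [41, -2] [32, -1] [34, -3] [36, -4] [-9, -3] [-8, -5] [-6, -6] [-4, -7] [-14, -5] [-12, -6] [-10, -7] [-8, -9] [-6, -10] [-20, -6] [-18, -7] [-16, -8] [-15, -9] [-13, -10] [-27, -6] 
320 bar  now  
323 bar  now  
326 bar  now  
329 bar [270 272] now [271 272] [133, 132, 131, 132, 132, 134, 132, 130, 133, 133, 134, 133, 134, 135, 135, 135, 135, 135, 134, 80, 57, 24, 18, 15, 15]
332 bar [268 274] now [272 274] 
335 bar [266 273] now [270 273] 
338 bar [264 271] now [269 271] 
360 bar [252 258] now [256 258] 
363 bar [251 256] now [255 256] 
366 bar [252 255] now [253 255] 
369 bar  now  
372 bar  now  
375 bar  now
```

Request:
{"op": "servo_tool", "data": {"angular": [[0, 0, 0], [0, 0, 0], [0, 0, 0], [0, 0, 0], [0, 0, 0], [0, 0, 0], [0, 0, 0], [0, 0, 0], [0, 0, 0], [0, 0, 0], [0, 0, 0], [0, 0, 0], [0, 0, 0], [0, 0, 0], [0, 0, 0], [0, 0, 0]], "dp": [[0, 0, 0.6], [0, 0, 0], [0, 0, 0], [0, 0, 0], [0, 0, -5], [0, 0, -15], [0, 0, -20], [0, 0, -20], [-20, 0, -20], [-20, 0, -10], [-20, 0, 0], [-20, 0, 0], [-20, 0, 0], [-20, 0, 0], [-20, 0, 0], [-20, 0, 0]], "claw": [0.1, 0.1, 0.25, 0.35, 0.45, 0.6, 0.7, 0.8, 1, 1, 1, 1, 1, 1, 1, 1]}}

```text
t: 38.78
position: [453.1, -181.4, 99.6]
eef_rot: [-3.13, -0.219, -0.002]
contact_force: [-0.8, -0.2, -0.6]
width: 0.998
finger_force: 0.0
```

```bash
python3 - <<'E'
from h import *
from rig import read_state,camera
s=read_state();print(s["t"],s["contact_force"],s["position"]);d=pickle.load(open("c0.pkl","rb"))
c=camera("side");t=camera("top");left(t,d["top"],611.4,-158.3,26)
pickle.dump((c,t),open("c1.pkl","wb"))
for n,q in(("s",c),("t",t)):
    P=cloud(q);Q=P[(abs(P[...,0]-611)<85)&(abs(P[...,1]+158)<40)&(P[...,2]>11)&(P[...,2]<28)]
    print(n,len(Q),np.percentile(Q[:,0],[1,99]).round(0),[np.median(Q[m],0).round(1).tolist() for m in(Q[:,0]<580,Q[:,0]>640,abs(Q[:,0]-611)<20) if m.any()])
a=cv2.resize(c["img"][230:290,310:390],None,fx=5.5,fy=5.5,interpolation=2);b=cv2.resize(t["img"][170:230,310:370],None,fx=5.5,fy=5.5,interpolation=2)
cv2.imwrite("pics/g8.png",np.hstack([a,b]))
E
```

```text
38.775 [-0.82667116 -0.20974936 -0.58849649] [ 453.10216211 -181.42962578   99.64099455]
4 of 231
[-55, -1] [-58, -1] [-58, -4] [-61, -1] 
s 282 [550. 672.] [[562.7, -170.3, 18.4], [656.8, -158.2, 18.9], [610.2, -163.9, 18.8]]
t 206 [540. 672.] [[561.9, -164.2, 19.1], [656.6, -150.6, 19.3], [612.1, -156.4, 18.3]]
```

View pics/g8.png

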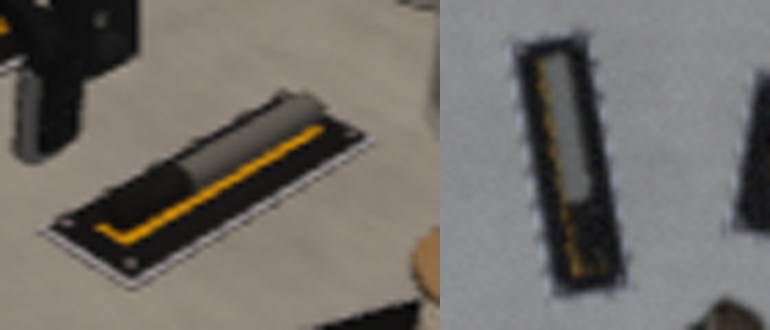

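The top view shows a yellow sliver along the +y side and at the −x end, so the marker is about 3 mm too far along +x and 1 mm toward −y. I'll re-grip and correct it.

```bash
python3 - <<'E'
from h import *
from rig import read_state
s=read_state();go(s,611.7,-158.7,9,-81.8)
E
```

```text
turn [-0.2  0.  -0.3] shift [1.616e+02 1.000e-01 9.050e+01] tcp [ 451.7 -181.7   99.5] q [-0.09  0.37  0.47  2.08 -0.25  0.74 -0.9 ] w 1.002
```

Request:
{"op": "servo_tool", "data": {"angular": [[0, 0, 0], [0, 0, 0], [0, 0, 0], [0, 0, 0], [0, 0, 0], [0, 0, 0], [0, 0, 0], [0, 0, 0], [0, 0, 0], [0, 0, 0], [0, 0, 0], [0, 0, 0], [0, 0, 0], [0, 0, 0], [0, 0, 0], [0, 0, 0], [0, 0, 0], [0, 0, 0]], "dp": [[23, 0, 0], [23, 0, 0], [23, 0, 0], [23, 0, 0], [23, 0, 0], [23, 0, 10], [23.6, 0, 20], [0, 0, 20], [0, 0, 20], [0, 0, 15], [0, 0, 5], [0, 0, 0], [0, 0, 0], [0, 0, 0], [0, 0, 0], [0, 0, 0], [0, 0, -3], [-2.5, -1.2, 0]], "claw": [0.7, 0.7, 0.7, 0.6, 0.6, 0.6, 0.6, 0.6, 0.6, 0.6, 0.5, 0.4, 0.3, 0.1, 0.1, 0.1, 0.1, 0.1]}}

```text
t: 41.12
position: [610.6, -157.5, 11.4]
eef_rot: [-3.13, -0.219, 0.001]
contact_force: [-0.6, 0.9, 0.3]
width: 0.17
finger_force: 35.7
```

Request:
{"op": "servo_tool", "data": {"angular": [[0, 0, 0], [0, 0, 0], [0, 0, 0]], "dp": [[0, 0, 0], [0, 0, 3], [0, 0, 0]], "claw": [0.1, 0.1, 0.1]}}

```text
t: 41.5
position: [610.6, -157.5, 9.1]
eef_rot: [-3.13, -0.219, 0.001]
contact_force: [-4.7, 1.5, 9.5]
width: 0.169
finger_force: 37.0
```

Request:
{"op": "servo_tool", "data": {"angular": [[0, 0, 0], [0, 0, 0], [0, 0, 0], [0, 0, 0], [0, 0, 0], [0, 0, 0], [0, 0, 0], [0, 0, 0], [0, 0, 0], [0, 0, 0], [0, 0, 0], [0, 0, 0], [0, 0, 0], [0, 0, 0]], "dp": [[0, 0, 0], [0, 0, 0], [0, 0, 0], [0, 0, -5], [0, 0, -15], [0, 0, -20], [0, 0, -20], [-20, 0, -20], [-25, 0, -20], [-25, 0, 0], [-25, 0, 0], [-25, 0, 0], [-25, 0, 0], [-20, 0, 0]], "claw": [0.2, 0.25, 0.35, 0.45, 0.6, 0.7, 0.8, 1, 1, 1, 1, 1, 1, 1]}}

```text
t: 43.25
position: [446.7, -181.1, 109.6]
eef_rot: [-3.13, -0.218, -0.001]
contact_force: [-0.4, -1.6, 0.4]
width: 1.003
finger_force: 0.0
```

```bash
python3 - <<'E'
from h import *
from rig import read_state,camera
s=read_state();print(s["t"],s["position"]);d=pickle.load(open("c0.pkl","rb"))
c=camera("side");t=camera("top");left(t,d["top"],611.4,-158.3,26)
for n,q in(("s",c),("t",t)):
    P=cloud(q);Q=P[(abs(P[...,0]-611)<85)&(abs(P[...,1]+158)<40)&(P[...,2]>11)&(P[...,2]<28)]
    print(n,len(Q),np.percentile(Q[:,0],[1,99]).round(0),[np.median(Q[m],0).round(1).tolist() for m in(Q[:,0]<580,Q[:,0]>640,abs(Q[:,0]-611)<20) if m.any()])
a=cv2.resize(c["img"][230:290,310:390],None,fx=5.5,fy=5.5,interpolation=2);b=cv2.resize(t["img"][170:230,310:370],None,fx=5.5,fy=5.5,interpolation=2)
cv2.imwrite("pics/g9.png",np.hstack([a,b]))
go(s,442.2,101.2,99,24.5)
E
```

```text
43.25 [ 446.68569893 -181.13688819  109.63546074]
1 of 231
[-52, -14] 
s 285 [547. 670.] [[561.5, -168.9, 18.6], [655.0, -156.4, 19.3], [610.2, -163.1, 19.1]]
t 220 [546. 675.] [[561.9, -163.7, 17.6], [655.2, -150.3, 18.7], [612.5, -155.9, 18.8]]
turn [-0.2  0.1 73.5] shift [-258.8 -113.    10.6] tcp [ 446.7 -181.1  109.6] q [-0.1   0.35  0.48  2.09 -0.23  0.76 -0.91] w 1.003
```

View pics/g9.png

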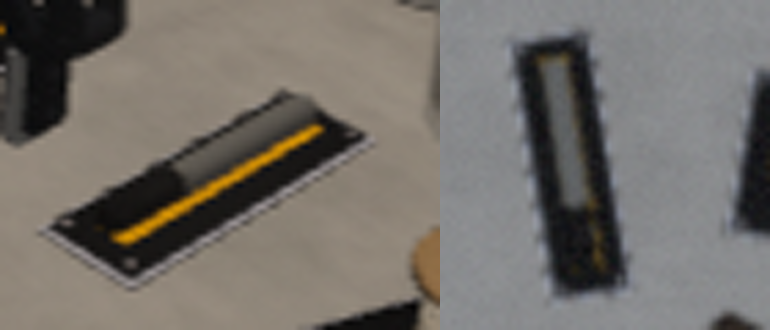

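The marker is now balanced on its bar. The mould is last.

Request:
{"op": "servo_tool", "data": {"angular": [[0, 0, -9.68], [0, 0, -9.68], [0, 0, -9.68], [0, 0, -9.68], [0, 0, -9.68], [0, 0, -9.68], [0, 0, -9.68], [0, 0, -9.68], [0, 0, -9.68], [0, 0, -9.68], [0, 0, -9.68], [0, 0, 0]], "dp": [[0, 0, 0], [0, 0, 0], [0, 0, 0], [0, 0, 0], [0, 0, 0], [0, 0, 0], [0, 0, 0], [0, 0, 0], [0, 0, 0], [0, 0, 0], [0, 0, 0], [0, 0, 0]], "claw": [1, 1, 1, 1, 1, 1, 1, 1, 1, 1, 1, 1]}}

```text
t: 44.85
position: [448.3, -181.0, 109.1]
eef_rot: [-1.701, -2.64, -0.005]
contact_force: [0.2, -0.6, 0.5]
width: 0.998
finger_force: 0.0
```

Request:
{"op": "servo_tool", "data": {"angular": [[0, 0, 0], [0, 0, 0], [0, 0, 0], [0, 0, 0], [0, 0, 0], [0, 0, 0], [0, 0, 0], [0, 0, 0], [0, 0, 0], [0, 0, 0], [0, 0, 0], [0, 0, 0], [0, 0, 0]], "dp": [[23.5, 10.3, 0], [23.5, 10.3, 0], [23.5, 10.3, 0], [23.5, 10.3, 0], [23.5, 10.3, 0], [23.5, 10.3, 0], [23.5, 10.3, 0], [23.5, 10.3, 0], [23.5, 10.3, 15], [23.5, 10.3, 15], [23.5, 10.3, 15], [0, 0, 0], [0, 0, 0]], "claw": [1, 1, 1, 1, 1, 1, 1, 1, 1, 1, 1, 1, 1]}}

```text
t: 46.48
position: [443.6, 101.1, 64.7]
eef_rot: [-1.701, -2.638, -0.004]
contact_force: [-0.2, -0.4, 0.5]
width: 1.005
finger_force: 0.0
```

```bash
python3 - <<'E'
from h import *
from rig import read_state
s=read_state();print(s["t"])
go(s,442.2,101.2,2,24.5)
E
```

```text
46.475
turn [ 0.  -0.2 -0.1] shift [ 0.7 -1.2 62.7] tcp [443.6 101.1  64.7] q [-0.27  0.36 -0.07  2.15  0.04  0.62  0.06] w 1.005
```

Request:
{"op": "servo_tool", "data": {"angular": [[0, 0, 0], [0, 0, 0], [0, 0, 0], [0, 0, 0], [0, 0, 0], [0, 0, 0], [0, 0, 0], [0, 0, 0], [0, 0, 0], [0, 0, 0], [0, 0, 0]], "dp": [[0.7, -1.2, 15], [0, 0, 15], [0, 0, 15], [0, 0, 12], [0, 0, 5], [0, 0, 0], [0, 0, 0], [0, 0, 0], [0, 0, 0], [0, 0, 0], [0, 0, 0]], "claw": [1, 1, 1, 1, 1, 1, 0.8, 0.6, 0.6, 0.6, 0.6], "grip_force": 50}}

```text
t: 47.85
position: [442.0, 102.0, 2.9]
eef_rot: [-1.699, -2.64, -0.005]
contact_force: [-0.8, -0.7, 6.1]
width: 0.711
finger_force: 54.3
```

Request:
{"op": "servo_tool", "data": {"angular": [[0, 0, 0], [0, 0, 0], [0, 0, 0], [0, 0, 0], [0, 0, 0], [0, 0, 0]], "dp": [[0, 0, -10], [0, 0, -20], [0, 0, -25], [0, 0, -25], [0, 0, -20], [0, 0, 0]], "claw": [0.6, 0.6, 0.6, 0.6, 0.6, 0.6]}}

```text
t: 48.6
position: [442.9, 101.8, 103.9]
eef_rot: [-1.7, -2.642, -0.008]
contact_force: [-0.3, 0.1, -1.6]
width: 0.718
finger_force: 54.8
```

```bash
python3 - <<'E'
from h import *
from rig import read_state,camera
s=read_state();print(s["t"],s["contact_force"],s["wrist_torque"],s["finger_force"]);p=s["position"]
go(s,597.4,296.2,p[2],76.5)
P=cloud(camera("side"));Q=P[(np.hypot(P[...,0]-p[0],P[...,1]-p[1])<80)&(P[...,2]>85)&(P[...,2]<130)]
print(np.percentile(Q,[1,50,99],axis=0).round(0).tolist())
E
```

```text
48.6 [-0.27207654  0.08186562 -1.60721896] [-0.02897556 -0.06940233 -0.02144517] 54.834487438201904
turn [  0.3  -0.1 -52. ] shift [-104.9  225.1    0. ] tcp [442.9 101.8 103.9] q [-0.27  0.29 -0.07  2.13  0.03  0.72  0.07] w 0.718
[[393.0, 31.0, 103.0], [442.0, 77.0, 120.0], [492.0, 150.0, 129.0]]
```

Request:
{"op": "servo_tool", "data": {"angular": [[0, 0, -8.67], [0, 0, -8.67], [0, 0, -8.67], [0, 0, -8.67], [0, 0, -8.67], [0, 0, -8.67], [0, 0, 0], [0, 0, 0], [0, 0, 0], [0, 0, 0], [0, 0, 0], [0, 0, 0], [0, 0, 0], [0, 0, 0], [0, 0, 0], [0, 0, 0], [0, 0, 0], [0, 0, 0]], "dp": [[0, 0, -5], [0, 0, -5], [0, 0, -5], [0, 0, -5], [0, 0, 0], [0, 0, 0], [-10.5, 22.5, 0], [-10.5, 22.5, 0], [-10.5, 22.5, 0], [-10.5, 22.5, 0], [-10.5, 22.5, 0], [-10.5, 22.5, 0], [-10.5, 22.5, 0], [-10.5, 22.5, 0], [-10.5, 22.5, 0], [-10.5, 22.5, 0], [0, 0, 0], [0, 0, 0]], "claw": [0.6, 0.6, 0.6, 0.6, 0.6, 0.6, 0.6, 0.6, 0.6, 0.6, 0.6, 0.6, 0.6, 0.6, 0.6, 0.6, 0.6, 0.6]}}

```text
t: 50.9
position: [595.5, 294.8, 121.5]
eef_rot: [-0.369, -3.117, -0.003]
contact_force: [-0.4, -0.3, -0.7]
width: 0.712
finger_force: 54.8
```

```bash
python3 - <<'E'
from h import *
from rig import read_state
s=read_state();print(s["t"])
go(s,597.4,296.2,9,76.5)
d=pickle.load(open("c0.pkl","rb"));c=d["top"]
m=cv2.inRange(hsv(c),(12,150,90),(32,255,255));m[:,:170]=0;m[:,215:]=0;m[:180]=0;m[235:]=0
cn=max(cv2.findContours(m,0,2)[0],key=cv2.contourArea)[:,0];print(cv2.minAreaRect(ray(c,cn,5).astype(np.float32)))
E
```

```text
50.9
turn [ 0.1 -0.2  0. ] shift [ -1.5   1.8 112.5] tcp [595.5 294.8 121.5] q [-0.37  0.59 -0.24  1.59  0.16  0.98  0.68] w 0.712
((597.3444213867188, 295.7491455078125), (64.17825317382812, 132.5242462158203), 76.0842056274414)
```

Request:
{"op": "servo_tool", "data": {"angular": [[0, 0, 0], [0, 0, 0], [0, 0, 0], [0, 0, 0], [0, 0, 0], [0, 0, 0], [0, 0, 0]], "dp": [[-0.7, 0.9, 25], [-0.7, 0.9, 25], [0, 0, 25], [0, 0, 20], [0, 0, 12], [0, 0, 3], [0, 0, 0]], "claw": [0.6, 0.6, 0.6, 0.6, 0.6, 0.6, 0.6]}}

```text
t: 51.78
position: [598.4, 297.7, 13.3]
eef_rot: [-0.369, -3.119, -0.006]
contact_force: [0.7, -0.8, -1.0]
width: 0.707
finger_force: 54.8
```

```bash
python3 - <<'E'
from h import *
from rig import read_state,camera
s=read_state();print(s["t"],s["contact_force"])
go(s,597.4,296.2,8,76.4)
d=pickle.load(open("c0.pkl","rb"))
c=camera("side");t=camera("top")
left(t,d["top"],597.4,296.2,26);left(c,d["side"],597.4,296.2,34)
a=cv2.resize(c["img"][150:225,190:290],None,fx=4.5,fy=4.5,interpolation=2);b=cv2.resize(t["img"][170:245,150:225],None,fx=4.5,fy=4.5,interpolation=2)
cv2.imwrite("pics/g10.png",np.hstack([a,b]))
E
```

```text
51.775 [ 0.72911644 -0.75700944 -1.00769737]
turn [ 0.2 -0.1  0.1] shift [ 0.6 -1.7  5.3] tcp [598.4 297.7  13.3] q [-0.39  0.73 -0.22  1.64  0.2   0.79  0.65] w 0.707
9 of 845
[47, -44] [44, -41] [44, -44] [35, -38] [31, -38] [31, -41] [22, -38] [19, -34] [-23, -25] 
86 of 379
[-52, 47] [-56, 41] [-53, 39] [46, -20] [49, -22] [51, -23] [54, -25] [57, -26] [-59, 34] [-56, 33] [50, -31] [53, -32] [56, -34] [58, -35] [-59, 27] [-57, 25] [23, -23] [-62, 20] [-60, 19] [-57, 17] [-1, -16] [2, -18] [4, -19] [7, -21] [10, -23] [12, -24] [15, -26] [17, -27] [-63, 13] [-60, 11] [-19, -13] [-17, -15] [-14, -16] [-12, -18] [-9, -19] [-7, -21] [-4, -22] [-2, -24] [1, -25] [4, -27]
```

View pics/g10.png

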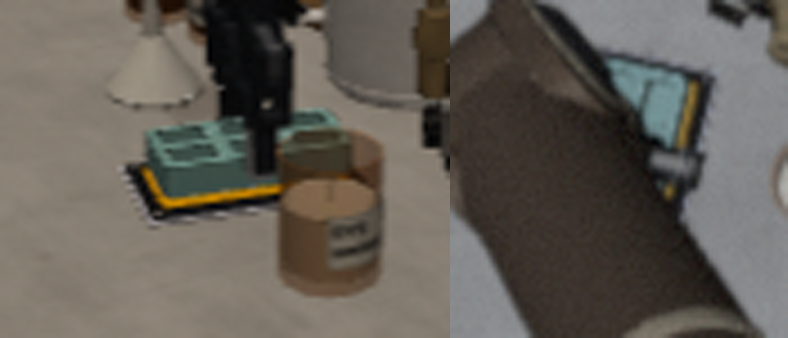

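Request:
{"op": "servo_tool", "data": {"angular": [[0, 0, 0], [0, 0, 0], [0, 0, 0], [0, 0, 0]], "dp": [[0.3, -1.4, 1.5], [0.3, -1.4, 1.5], [0, 0, 1], [0, 0, 0]], "claw": [0.6, 0.6, 0.6, 0.6]}}

```text
t: 52.38
position: [596.8, 294.9, 8.7]
eef_rot: [-0.369, -3.118, -0.005]
contact_force: [-0.8, -0.7, -1.3]
width: 0.712
finger_force: 54.8
```

```bash
python3 - <<'E'
from h import *
from rig import read_state,camera
s=read_state();print(s["t"],s["contact_force"])
go(s,597.4,296.2,8,76.4)
d=pickle.load(open("c0.pkl","rb"))
c=camera("side");t=camera("top")
left(t,d["top"],597.4,296.2,26);left(c,d["side"],597.4,296.2,34)
E
```

```text
52.375 [-0.79549559 -0.73572599 -1.2793065 ]
turn [ 0.2 -0.1  0.1] shift [-0.3  1.4  0.7] tcp [596.8 294.9   8.7] q [-0.38  0.73 -0.21  1.65  0.2   0.78  0.65] w 0.712
0 of 845

7 of 379
[46, -20] [49, -22] [51, -23] [54, -25] [-59, 34] [-62, 20] [-66, -1]
```

Request:
{"op": "servo_tool", "data": {"angular": [[0, 0, 0], [0, 0, 0], [0, 0, 0], [0, 0, 0], [0, 0, 0], [0, 0, 0], [0, 0, 0], [0, 0, 0], [0, 0, 0], [0, 0, 0], [0, 0, 0], [0, 0, 0], [0, 0, 0], [0, 0, 0], [0, 0, 0], [0, 0, 0], [0, 0, 0], [0, 0, 0]], "dp": [[0.5, 0.2, 1.0], [0, 0, 0], [0, 0, 0], [0, 0, 0], [0, 0, 0], [0, 0, 0], [0, 0, -10], [0, 0, -25], [0, 0, -30], [0, 0, -30], [0, 0, -30], [0, 0, -30], [20, -10, 0], [25, -10, 0], [25, -10, 0], [25, -10, 0], [25, -10, 0], [25, -10, 0]], "claw": [0.6, 0.6, 0.75, 0.85, 1, 1, 1, 1, 1, 1, 1, 1, 1, 1, 1, 1, 1, 1]}}

```text
t: 54.72
position: [440.8, 270.2, 163.7]
eef_rot: [-0.369, -3.119, -0.006]
contact_force: [-0.2, -0.5, -0.1]
width: 0.999
finger_force: 0.0
```

```bash
python3 - <<'E'
from h import *
from rig import read_state,camera
s=read_state();print(s["t"],s["position"])
d=pickle.load(open("c0.pkl","rb"))
c=camera("side");t=camera("top")
for a in((597.4,296.2,26),(610.7,-305,18)): left(t,d["top"],*a);left(c,d["side"],*a[:2],a[2]+8)
h=hsv(t);m=cv2.inRange(h,(75,35,60),(105,255,255));m[:170]=0;m[245:]=0;m[:,:160]=0;m[:,225:]=0
cn=max(cv2.findContours(m,0,2)[0],key=cv2.contourArea)[:,0];print(cv2.minAreaRect(ray(t,cn,27).astype(np.float32)))
P=cloud(t);Q=P[(abs(P[...,0]-576)<45)&(abs(P[...,1]-157)<45)&(P[...,2]>20)];P=cloud(d["top"]);Q0=P[(abs(P[...,0]-576)<45)&(abs(P[...,1]-157)<45)&(P[...,2]>20)];print(Q.mean(0),Q0.mean(0))
cv2.imwrite("pics/g11.png",np.hstack([cv2.resize(c["img"][140:320,170:450],(466,300)),cv2.resize(t["img"][140:240,150:420],None,fx=1.2,fy=3)[:300] if 0 else cv2.copyMakeBorder(cv2.resize(t["img"][140:240,150:410],(330,127),interpolation=2),0,173,0,0,0)]))
E
```

```text
54.725 [440.83620669 270.20014011 163.70490789]
1 of 845
[-70, -12] 
6 of 379
[49, -22] [51, -23] [54, -25] [-59, 34] [-62, 20] [-66, -1] 
0 of 305

0 of 479

((598.7041015625, 294.9991455078125), (66.62261962890625, 131.92918395996094), 76.56838989257812)
[576.88883628 158.77265996  57.35462469] [576.78455892 158.5738959   57.23815457]
```

View pics/g11.png

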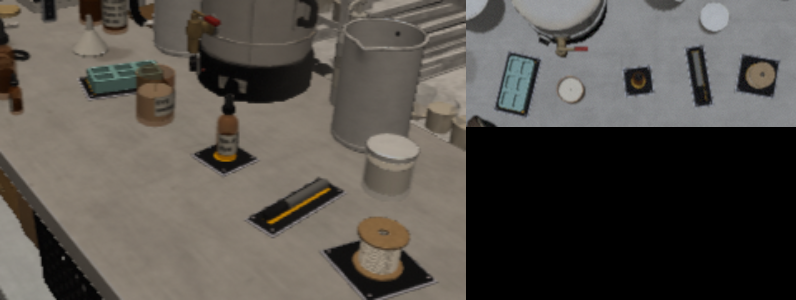

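All four parts are in place: the mould at 76.6° against 76.4° wanted, within about 1.5 mm, and the jars have not moved. Handing in.

```bash
python3 -c "
from rig import *
print(finish_job())"
```

```text
the job is handed in; nothing more can be done
None
```

The wick spool, middle-sized dropper bottle, turquoise mould and marker are each released on their matching pads, within about 2 mm by the camera checks, the two jars were left standing where they were, and the job was handed in at about 55 s.

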